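Pack, pin shut and log the rescue hardware bin

ROBOT

A 6-joint arm with a two-finger parallel gripper is mounted at the origin on the work surface. World frame = base frame: x ahead of the robot, y to its left, z up, the work surface at z = 0. Lengths are in m, angles in rad, forces in N, time in s.
With the tool pointing down it reaches from about 0.275 to 0.825 m from the base axis. Payload 5.2 kg.
Tool frame: the origin (TCP) lies between the finger pads; the fingertips stand 11 mm ahead of it and the grasp point (between the pads) lies 8 mm behind it; z points along the fingers, y is the line along which they close (so a half turn about z gives the same grasp; the last joint's range is limited). The gripper opens to 93 mm and grips with 3 to 60 N. Pads are 15 mm wide; open, the fingers measure 128 mm over their backs; the gripper's body (75 mm by 188 mm) begins 65 mm behind the grasp point.
Start: joints at [0.975, 0.259, 1.535, -0, 1.348, -0.203], TCP at [0.211, 0.508, 0.23] pointing down, gripper open.
Joint ranges: [-3.14, 3.14], [-0.91, 2.08], [0.19, 2.58], [-1.22, 4.36], [0.22, 2.71], [-3.12, 3.12]. Speed limits (rad/s): [2.57, 2.57, 3.14, 3.14, 3.14, 3.14].

INTERFACE

Orientations are given as a rotation vector (axis times angle).
In Python, from rig import env gives the robot as it stands. The module is installed in compiled form; this text tells all that it offers.
- The arm moves only by the shell command python3 -m jog 'ROWS' [FORCE]. ROWS is JSON, a list that holds one entry, the list of rows, each a list of 5 numbers: the shift along the tool's x, y, z in units of 0.025 m (1.0 is 0.025 m), then the turn about the tool's z in units of 1.5 rad (1.0 is 1.5 rad), then the finger opening in mm, from 0 to 93. In form: [[[dx, dy, dz, turn, gripper], ...]]. A call has 1 to 10 rows; each row shifts and turns the commanded pose from where the row before left it, along the tool's axes as they then stand; what a row does not reach is not made up. A row lasts 1/10 s, in which the tool goes at most 50 mm and 8.59 degrees, less where a joint would pass 70% of its speed; a pose out of reach is approached as far as the arm can. A call with a number of a shift or a turn outside -1 to 1 is refused whole. A call with a gripper value outside its range is refused whole. The fingers move at their own pace and stop on an object; FORCE is the grip in N (left out, the last holds). Time passes only in rows, so rows that do not move let the fingers close. It gives the time, the measured TCP pose, the force, the opening and the grip force at its end, in the units of the state.
- env.get_state(): the state, without advancing time (a new reading comes with each control period).
- env.grab_frame(name): name is "scene" or "top"; returns a dict with "img" (400x640x3 uint8, red, green, blue), "fx", "fy", "cx", "cy" (pixels), "eye" and "attitude" of the camera in the world. Camera axes: x right, y down, z forward; pixel columns grow to the right and rows downward; lengths in m; the calibration is good to about 2 mm. A picture is of the moment at which its call begins. There is no depth.
- env.job_done(): hands the job in; it is judged then, once.
The state is a dict: "t": time; "joint_positions": joint angles; "joint_vel": joint speeds; "joint_torque": joint torques, N m; "eef_pos": TCP position; "tool_rot": TCP orientation; "force": force on the tool from outside, world axes, zero at the start; "torque": the same for the moment, N m; "width": finger opening in m; "grasp_force": force on a finger pad.
Only numpy, scipy, OpenCV 4.12 (cv2) and the standard library are available. Lean on these libraries where they do the work, as an engineer would, in place of code of your own. Each camera call takes 0.05 s, during which the arm holds its last target. There are 200 camera calls.

TASK

Pack all the rescue hardware that is laid out on the grey mat into the green steel bin, close the bin's front flap and lock it with both lock pins from the wooden block, each pushed fully home through flap and bin. Then log the packed and pinned bin: take the stick scanner from its holder, hold it steady and square over the middle of the bar-code label for a full second at reading distance, and stand it nose down in its holder again. Leave everything else on the counter alone.

Things in the scene. Friction and masses are not known exactly. Their poses are not given: they have to be found in the camera images.
- bin: Green steel bin, open on top, fixed. Origin: centre of its underside; x from the flap front to the rear, y to its left, z up. Inside x -78..74, y +-115 mm, floor 4 mm thick; side and rear walls 4 mm thick, 60 mm high. Flanges along the top of both side walls reach out to y +-147. A sloping label holder stands on the rear wall, up to z 93 mm.
- flap (a joint): Front flap of the bin, steel, 238 mm wide (294 at its top), hinged at its lower edge: hinge line in the bin frame x -80, z 4 mm, along y. 0 rad = upright, shut (end stop); grows as the top swings out and down (limit 1.45). 60 mm high; outer face 4 mm outside the hinge line. Stiff hinge (0.09 N m friction), stays where left: push its outer face to shut it.
- hole_left (a point): Left lock-pin hole, bin frame x -63, y +133, z 64.5 mm, fixed to the bin. Both top corners of the flap carry an inward tab (32 x 28 x 4 mm, 11 mm hole); with the flap shut the tab lies over the drilled flange of the bin (4 mm thick, 10.5 mm hole), holes in line. This point: centre of the hole at the shut tab's top face. Vertical, open below.
- hole_right (a point): The same for the right hole (bin frame x -63, y -133, z 64.5 mm).
- label: Paper bar-code label 40 x 78 mm on the sloping holder at the rear of the bin. Origin: middle of the label's face, at bin frame x 90, y 0, z 80 mm; z axis: normal out of the face, pointing up and 30 degrees towards the flap side; y axis along the bin's y.
- pin1: Loose steel lock pin, upright, at first in the wooden block. Origin: on the axis at the underside of its collar; z up. Below: shank 8 mm thick, 30 mm long, then a tip 5 mm thick and long. Above: collar 20 mm wide, 4 mm thick, dark round grip 14 mm thick (z 4..28 mm), thin pull ring on top. 60 g. Either pin fits either hole; home = collar on the tab.
- pin2: Second lock pin, same as pin1.
- pin_block: Beech spacer block 110 (x) x 45 (y) x 45 (z) mm, fixed, origin: centre of its underside. Two upright 10 mm through holes at x -26 and +26 mm hold the pins, collars resting on the top at z 45 mm.
- scanner: Stick bar-code scanner, upright grey bar 40 (x) x 30 (y) x 150 (z) mm, narrower black nose on its lowest 24 mm, 130 g. Origin: middle of the reading window in the nose's end; z axis from the nose up along the stick. It stands nose down in the holder and reads along -z.
- focus (a point): Reading point of the scanner, on its axis 60 mm in front of the window: it reads when this point lies on the middle of the label (within 28 mm), the stick square to the label's face (within 0.3 rad) and still.
- holder: Black desk holder for the scanner, fixed, open on top; origin: centre of its underside. Foot 90 x 80 x 6 mm, pocket 56 (x) x 46 (y) mm outside, 48 x 38 mm inside, 56 mm high; the scanner's window rests 6 mm above the counter.
- carabiner: Chrome oval screw-gate carabiner lying flat, 109 (x) x 57 (y) x 12 mm (gate sleeve to 17 mm high), 180 g, origin: centre of its underside. May be absent.
- descender: Matte black steel figure-of-eight descender lying flat, 14 mm thick, 200 g. Origin: underside of its straight neck (14 mm wide, about 15 mm free length along x); large ring 72 mm wide centred at x -44 mm, small ring 41 mm wide centred at x +28 mm. May be absent.
- rescue_plate: Red aluminium rescue plate with three holes, 104 (x) x 58 (y) x 10 mm, 140 g, lying flat, origin: centre of its underside. May be absent.
- rigging_ring: Aluminium rigging ring lying flat, 62 mm outside, 42 mm inside diameter, 12 mm thick, 60 g, origin: centre of its underside. May be absent.
- tape_roll: Bystander: roll of finger tape, 52 mm diameter, 22 mm high, left of the mat.
- torch: Bystander: black hand torch lying behind the mat, 135 mm long.

How it is judged:
On the way, in this order (a step that is already met when the one before it is completed fails the run):
1. all the hardware laid out is in the bin, the flap is shut and both lock pins are fully home through flap and bin (x of carabiner in the frame of bin between -0.074 and 0.074 m and y of carabiner in the frame of bin between -0.115 and 0.115 m and z of carabiner in the frame of bin between -0.005 and 0.045 m and x of descender in the frame of bin between -0.074 and 0.074 m and y of descender in the frame of bin between -0.115 and 0.115 m and z of descender in the frame of bin between -0.005 and 0.045 m and x of rescue_plate in the frame of bin between -0.074 and 0.074 m and y of rescue_plate in the frame of bin between -0.115 and 0.115 m and z of rescue_plate in the frame of bin between -0.005 and 0.045 m and x of rigging_ring in the frame of bin between -0.074 and 0.074 m and y of rigging_ring in the frame of bin between -0.115 and 0.115 m and z of rigging_ring in the frame of bin between -0.005 and 0.045 m and value of joint flap below 0.06 rad and ((horizontal distance between pin1 and hole_left below 0.005 m and z of pin1 in the frame of bin between 0.059 and 0.069 m and angle between pin1's own z axis and vertical below 0.2 rad) or (horizontal distance between pin2 and hole_left below 0.005 m and z of pin2 in the frame of bin between 0.059 and 0.069 m and angle between pin2's own z axis and vertical below 0.2 rad)) and ((horizontal distance between pin1 and hole_right below 0.005 m and z of pin1 in the frame of bin between 0.059 and 0.069 m and angle between pin1's own z axis and vertical below 0.2 rad) or (horizontal distance between pin2 and hole_right below 0.005 m and z of pin2 in the frame of bin between 0.059 and 0.069 m and angle between pin2's own z axis and vertical below 0.2 rad))), for 0.2 s.
2. the scanner is held steady, square over the middle of the label, at reading distance (all of step 1 and distance between focus and label below 0.028 m and angle between the z axis of scanner and the z axis of label, either way round below 0.3 rad and linear speed of scanner below 0.03 m/s), for 0.8 s.
At the end, for the whole second after the job is handed in: All laid-out hardware lies inside the bin, the flap is shut (0.06 rad), a lock pin stands in each hole with its collar on the tab (5 mm), the label has been read after that, the scanner stands nose down in its holder (15 mm, 0.2 rad), all at rest (all of step 1 and horizontal distance between scanner and holder below 0.015 m and height (world z) of scanner below 0.02 m and angle between scanner's own z axis and vertical below 0.2 rad and linear speed of each of carabiner, descender, rescue_plate, rigging_ring, pin1, pin2, scanner below 0.03 m/s); the robot touches nothing.
It fails at once if a bystander is moved more than 60 mm (distance of any of tape_roll, torch from where it was at the start of the episode above 0.06 m).
Of carabiner, descender, rescue_plate, rigging_ring only 2 to 4 are there at a start; the rules pass over those that are not, and their reading is None.
At some moment in a run one of carabiner, descender, rescue_plate, rigging_ring may be knocked a few centimetres aside while the robot is not near it.
It also fails if it takes over 210 s, if anything falls off the work surface, if the arm or the gripper's body presses on something with over 40 N, if the wrist force passes 120 N, or if a joint passes its speed limit or range.

## Working session

There is one attempt and no reset: what is moved stays moved. The work goes in short steps, Python scripts to look and compute and a shell command to move; the robot and the scene stay as the last step left them, time stands still between calls to the robot, and variables do not carry over. Pictures are saved under pics/ and viewed, at most 14 in all, crops included, and the job is handed in when it is done.

```bash
mkdir -p pics; ls
cat > h.py <<'E'
import numpy as np, cv2
from rig import env
from scipy.spatial.transform import Rotation as R
def snap(name,out):
    f=env.grab_frame(name); cv2.imwrite('pics/'+out+'.png',f['img'][:,:,::-1]); 
    import pickle; pickle.dump(f,open('pics/'+out+'.pkl','wb')); return f
def load(out):
    import pickle; return pickle.load(open('pics/'+out+'.pkl','rb'))
def att(f):
    a=np.array(f['attitude'],float)
    return a if a.shape==(3,3) else R.from_rotvec(a).as_matrix()
def px2w(f,u,v,z):
    d=att(f)@np.array([(u-f['cx'])/f['fx'],(v-f['cy'])/f['fy'],1]); e=np.array(f['eye']); return e+d*(z-e[2])/d[2]
def w2px(f,p):
    c=att(f).T@(np.array(p)-f['eye']); return f['fx']*c[0]/c[2]+f['cx'], f['fy']*c[1]/c[2]+f['cy']
E
python3 - <<'E'
from h import *
for n in('top','scene'):
    f=snap(n,n+'0'); print({k:v for k,v in f.items() if k!='img'})
s=env.get_state(); print(s)
E
```

```text
pics
{'fx': 480.9516113938445, 'fy': 480.9516113938445, 'cx': 313.4768942200691, 'cy': 193.10648387199365, 'eye': array([ 0.53028146, -0.00906247,  1.32653049]), 'attitude': array([-2.20668505,  2.15808597, -0.04753508])}
{'fx': 415.09492723870943, 'fy': 415.09492723870943, 'cx': 318.73849799483037, 'cy': 199.90695998730956, 'eye': array([1.300337  , 0.72772204, 0.91854525]), 'attitude': array([-0.95214616, -2.44133999,  1.11914409])}
{'t': 0.1, 'joint_positions': array([ 9.75188170e-01,  2.59234728e-01,  1.53595968e+00, -3.08122217e-05,
        1.34798769e+00, -2.02798494e-01]), 'joint_vel': array([-0.00043319, -0.00223311, -0.00320756, -0.00063444,  0.00032479,
        0.00032525]), 'joint_torque': array([ 7.16272480e-04, -4.38211477e+01, -2.84642476e+01,  7.20254285e-02,
        3.63348762e-02, -2.94102688e-05]), 'eef_pos': array([0.21025222, 0.50772089, 0.22892547]), 'tool_rot': array([-6.12938837e-01, -3.08061643e+00,  2.31830060e-03]), 'force': array([-0.25254211, -0.06524823, -0.01834575]), 'torque': array([ 0.00520642,  0.04775253, -0.04130782]), 'grasp_force': 0.0, 'width': 0.09287108729571172}
```

View pics/top0.png

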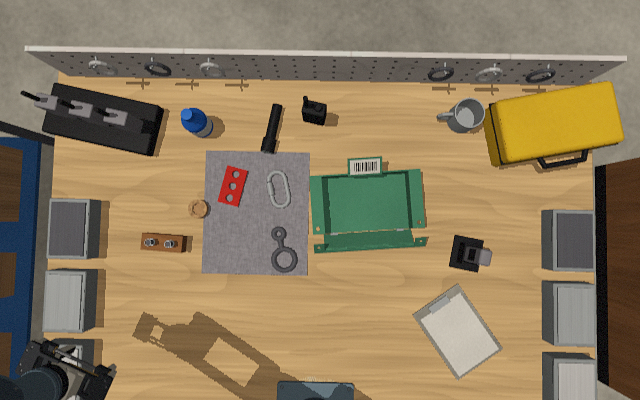

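View pics/scene0.png

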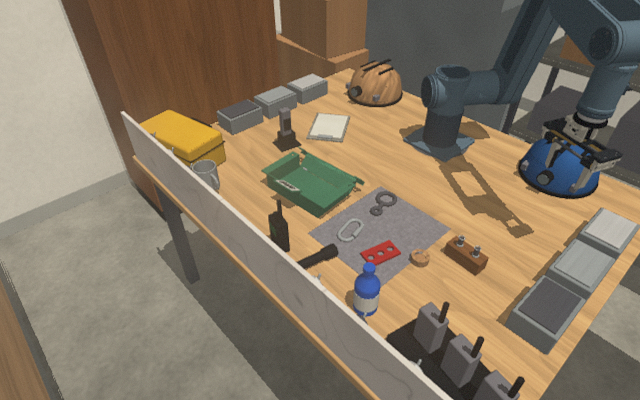

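The top view (up = +x, left = +y) shows the plate at (233,186), carabiner at (279,189), descender at (284,250), block at (164,242), bin at (368,208) and holder with scanner at (468,253). There is no ring on the mat. Next I'll enlarge crops to measure.

Run:
```python
from h import *
f=load('top0'); im=f['img'][:,:,::-1]
a=cv2.resize(im[150:290,130:310],None,fx=4.4,fy=4.2857,interpolation=cv2.INTER_CUBIC)[:600,:800]
b=cv2.resize(im[145:285,305:505],None,fx=4,fy=4,interpolation=cv2.INTER_CUBIC)
for c,sx,sy,x0,y0 in((a,4.4,4.2857,130,150),(b,4,4,305,145)):
    for k in range(0,200,20):
        if k*sx<c.shape[1]: cv2.putText(c,str(x0+k),(int(k*sx),10),0,.35,(0,0,255)); c[:, int(k*sx)]=c[:, int(k*sx)]//2+64
        if k*sy<c.shape[0]: cv2.putText(c,str(y0+k),(0,int(k*sy)+10),0,.35,(0,0,255)); c[int(k*sy)]=c[int(k*sy)]//2+64
cv2.imwrite('pics/a.png',a);cv2.imwrite('pics/b.png',b)
```

```text
(no output)
```

View pics/a.png

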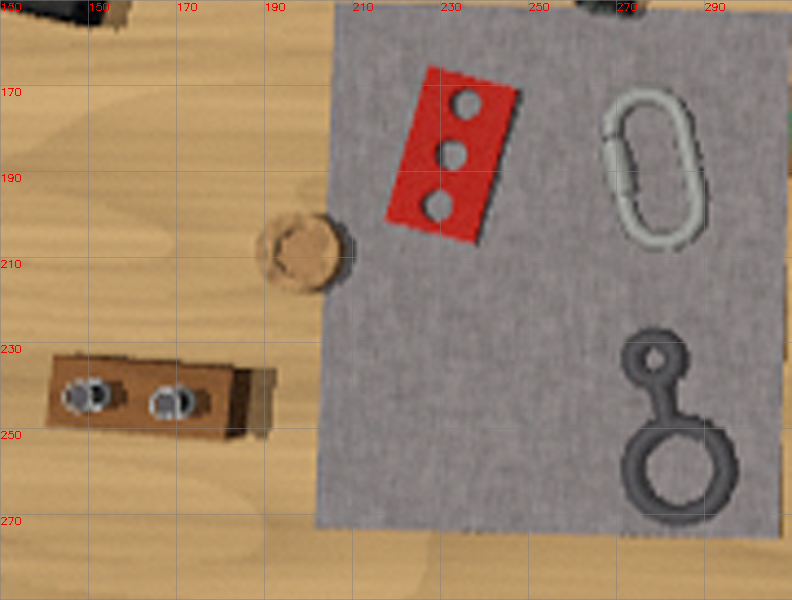

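View pics/b.png

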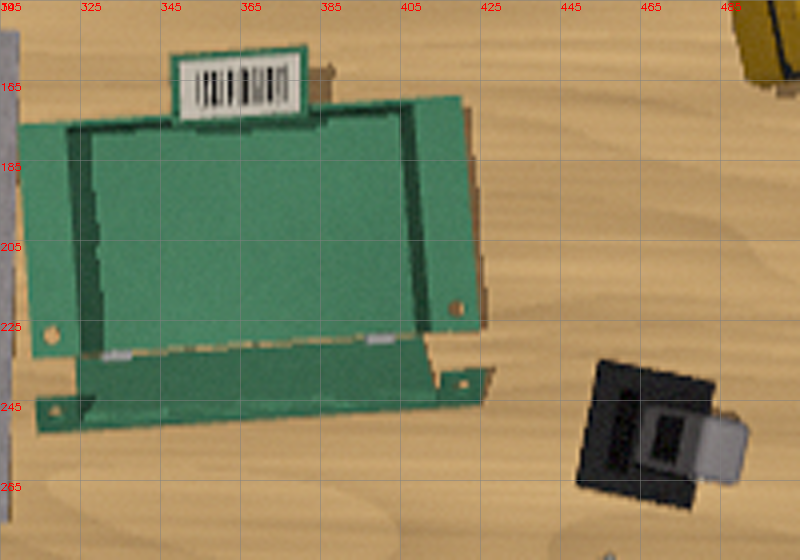

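The plate, carabiner and descender are the only hardware present, and the bin's flange holes are clearly visible. Next I'll compute the poses.

```bash
cat >> h.py <<'E'
from scipy.optimize import least_squares
def A(f,x,y,z): return px2w(f,(x+.5)/4.4-.5+130,(y+.5)/4.2857-.5+150,z)[:2]
def B(f,x,y,z): return px2w(f,(x+.5)/4-.5+305,(y+.5)/4-.5+145,z)[:2]
def fit(w,l):
    w,l=np.array(w),np.array(l)
    def r(p):
        c,s=np.cos(p[2]),np.sin(p[2]); return (l@np.array([[c,s],[-s,c]])+p[:2]-w).ravel()
    q=min((least_squares(r,[*w.mean(0),a]) for a in(0,1.5,3,-1.5)),key=lambda q:q.cost)
    return q.x, np.abs(q.fun).max()
def go(x=None,y=None,z=None,yaw=None):
    """yaw: wanted world heading of tool y (mod pi). prints turn units then shift units in the final frame"""
    s=env.get_state(); p=np.array(s['eef_pos']); M=R.from_rotvec(s['tool_rot']).as_matrix()
    t=np.array([p[i] if v is None else v for i,v in enumerate((x,y,z))]); cy=np.arctan2(M[1,1],M[0,1]); d=0
    if yaw is not None: d=(yaw-cy+np.pi/2)%np.pi-np.pi/2
    M2=R.from_rotvec([0,0,d]).as_matrix()@M
    print('pos',p.round(4),'yyaw',round(cy,3),'w',round(s['width'],4),'F',np.round(s['force'],1),'g',round(s['grasp_force'],1),'t',round(s['t'],1),'j6',round(s['joint_positions'][5],2))
    print(' turn units',round(-d/1.5,3),' shift units',(M2.T@(t-p)/.025).round(2))
E
python3 - <<'E'
from h import *
f=load('top0')
mm=lambda v:np.round(np.array(v),4)
# bin
L=[((51,335),.060,(-63,133)),((456,308),.060,(-63,-133)),((20,125),.06,(78,147)),((462,96),.06,(78,-147)),((238,87),.08,(90,0))]
p,e=fit([B(f,*a,z) for a,z,_ in L],np.array([l for *_,l in L])/1000); print('bin',mm(p),e)
c,s=np.cos(p[2]),np.sin(p[2])
for n,l in(('HL',(-.063,.133)),('HR',(-.063,-.133)),('label',(.09,0))): print(n,mm(p[:2]+[c*l[0]-s*l[1],s*l[0]+c*l[1]]))
for a in ((36,400),(38,432),(495,368),(484,404)): print('flap',[mm(B(f,*a,z)) for z in(.02,.03)])
pl=[A(f,*a,.010) for a in((430,66),(520,90),(477,244),(386,219))]
print('plate',fit(pl,np.array([(52,29),(52,-29),(-52,-29),(-52,29)])/1000))
print('carab',[mm(A(f,*a,.008)) for a in((655,169),(645,90),(662,247))])
print('desc L,S',[mm(A(f,*a,.014)) for a in((680,469),(655,358))])
print('block',fit([A(f,*a,.045) for a in((53,355),(232,366),(226,440),(46,425))],np.array([(-55,22.5),(55,22.5),(55,-22.5),(-55,-22.5)])/1000), [mm(A(f,*a,.049)) for a in((94,395),(178,401))])
print('holder',fit([B(f,*a,.006) for a in((597,360),(715,382),(690,508),(577,486))],np.array([(45,40),(45,-40),(-45,-40),(-45,40)])/1000))
print('scanner top',[mm(B(f,*a,.156)) for a in((700,416),(748,428),(738,485),(694,478))])
go(0.5,0.2,.2,0)
E
```

```text
bin [ 0.588  -0.1266  0.0867] 0.002195065419873257
HL [5.137e-01 5.000e-04]
HR [ 0.5368 -0.2645]
label [ 0.6777 -0.1188]
flap [array([0.4696, 0.0103]), array([0.47  , 0.0102])]
flap [array([0.4481, 0.0085]), array([0.4487, 0.0084])]
flap [array([ 0.4983, -0.2986]), array([ 0.4985, -0.2964])]
flap [array([ 0.474 , -0.2914]), array([ 0.4744, -0.2892])]
plate (array([0.6253137 , 0.23709534, 6.04321283]), np.float64(0.0012935726285451254))
carab [array([0.6189, 0.1107]), array([0.6697, 0.1183]), array([0.5689, 0.1049])]
desc L,S [array([0.4284, 0.0895]), array([0.4981, 0.1069])]
block (array([ 0.4678092 ,  0.41646079, -1.62029721]), np.float64(0.0007503611219371598)) [array([0.4683, 0.4426]), array([0.4658, 0.3914])]
holder (array([ 0.45573776, -0.40331948,  6.11406648]), np.float64(0.0018850034203645727))
scanner top [array([ 0.4757, -0.3916]), array([ 0.4692, -0.4203]), array([ 0.435 , -0.4144]), array([ 0.4385, -0.3881])]
pos [0.2103 0.5077 0.2289] yyaw 1.178 w 0.0929 F [-0.3 -0.1 -0. ] g 0.0 t 0.1 j6 -0.2
 turn units 0.785  shift units [-12.31  11.59   1.14]
```

```bash
python3 -c "
from h import *
go(.6253,.2371,.12,1.331)"
```

```text
pos [0.2103 0.5077 0.2289] yyaw 1.178 w 0.0929 F [-0.3 -0.1 -0. ] g 0.0 t 0.1 j6 -0.2
 turn units -0.102  shift units [-18.7   -6.57   4.36]
```

```bash
python3 -m jog '[[[0,0,0,-0.1,93],[-1,-0.35,0,0,93],[-1,-0.35,0,0,93],[-1,-0.35,0,0,93],[-1,-0.35,0,0,93],[-1,-0.35,0,0,93],[-1,-0.35,0,0,93],[-1,-0.35,0,0,93],[-1,-0.35,0,0,93],[-1,-0.35,0,0,93]]]' 30; python3 -m jog '[[[-1,-0.35,0,0,93],[-1,-0.35,0,0,93],[-1,-0.35,0.4,0,93],[-1,-0.35,0.8,0,93],[-1,-0.35,0.8,0,93],[-1,-0.35,0.8,0,93],[-1,-0.35,0.8,0,93],[-1,-0.35,0.8,0,93],[-1,-0.35,0,0,93],[0,0,0,0,93]]]'; python3 -c "
from h import *
go(.6253,.2371,.016,1.331)"
```

```text
t: 1.1
eef_pos: [0.4106, 0.3768, 0.2292]
tool_rot: [-0.38, -3.118, 0.001]
force: [-1.5, 0.1, -0.4]
width: 0.093
grasp_force: 0.0
t: 2.1
eef_pos: [0.6114, 0.2446, 0.1179]
tool_rot: [-0.385, -3.117, 0.002]
force: [0.8, 0.3, -0.1]
width: 0.0926
grasp_force: 0.0
pos [0.6114 0.2446 0.1179] yyaw 1.325 w 0.0926 F [ 0.8  0.3 -0.1] g 0.0 t 2.1 j6 -1.11
 turn units -0.004  shift units [-0.61 -0.15  4.08]
```

```bash
python3 -m jog '[[[-0.6,-0.15,0.5,0,93],[0,0,1,0,93],[0,0,1,0,93],[0,0,1,0,93],[0,0,0.6,0,93],[0,0,0,0,50],[0,0,0,0,50],[0,0,0,0,50],[0,0,0,0,50],[0,0,0,0,50]]]' 30; python3 -m jog '[[[0,0,0,0,50],[0,0,-1,0,50],[0,0,-1,0,50],[0,0,-1,0,50],[0,0,-1,0,50],[0,0,-1,0,50]]]'; python3 -c "
from h import *
go(.593,-.186,.15,1.57+.087)"
```

```text
t: 3.1
eef_pos: [0.6239, 0.2401, 0.0184]
tool_rot: [0.38, 3.116, 0.001]
force: [-0.5, 0.6, 2.2]
width: 0.0577
grasp_force: 13.1
t: 3.7
eef_pos: [0.6226, 0.2396, 0.1428]
tool_rot: [-0.38, -3.118, 0.001]
force: [0.4, -0.5, -1.1]
width: 0.0572
grasp_force: 30.0
pos [0.6226 0.2396 0.1428] yyaw 1.328 w 0.0572 F [ 0.4 -0.5 -1.1] g 30.0 t 3.7 j6 -1.13
 turn units -0.219  shift units [  2.65 -16.86  -0.28]
```

```bash
python3 -m jog '[[[0,0,0,-0.09,50],[0,0,0,-0.09,50],[0,0,0,-0.04,50],[0.15,-1,0,0,50],[0.15,-1,0,0,50],[0.15,-1,0,0,50],[0.15,-1,0,0,50],[0.15,-1,0,0,50],[0.15,-1,0,0,50],[0.15,-1,0,0,50]]]'; python3 -m jog '[[[0.15,-1,0,0,50],[0.15,-1,0,0,50],[0.15,-1,0,0,50],[0.15,-1,0,0,50],[0.15,-1,0,0,50],[0.15,-1,0,0,50],[0.15,-1,0,0,50],[0.15,-1,0,0,50],[0.15,-1,0,0,50],[0,0,0,0,50]]]'; python3 -c "
from h import *
go(.593,-.186,.03,1.57+.087)"
```

```text
t: 4.7
eef_pos: [0.6116, 0.0621, 0.1419]
tool_rot: [0.137, -3.138, 0.0]
force: [0.9, -0.4, -2.0]
width: 0.0573
grasp_force: 30.0
t: 5.7
eef_pos: [0.5977, -0.1672, 0.1419]
tool_rot: [0.132, -3.138, 0.002]
force: [-0.6, -0.4, -1.8]
width: 0.0569
grasp_force: 30.0
pos [ 0.5977 -0.1672  0.1419] yyaw 1.655 w 0.0569 F [-0.6 -0.4 -1.8] g 30.0 t 5.7 j6 -2.11
 turn units -0.001  shift units [ 0.25 -0.73  4.48]
```

```bash
python3 -m jog '[[[0.2,-0.7,0,0,50],[0,0,1,0,50],[0,0,1,0,50],[0,0,1,0,50],[0,0,1,0,50],[0,0,0.4,0,50],[0,0,0,0,70],[0,0,0,0,70],[0,0,0,0,70],[0,0,0,0,70]]]'; python3 -m jog '[[[0,0,-1,0,70],[0,0,-1,0,70],[0,0,-1,0,70],[0,0,-1,0,70],[0,1,-0.5,0,93],[0,1,0,0,93],[0,1,0,0,93],[0,1,0,0,93],[0,1,0,0,93],[0,1,0,0,93]]]';  python3 -c "
from h import *
f=snap('top','top1')
go(.619,.1115,.13,np.arctan2(.0134,.1008)+1.571)"
```

```text
t: 6.7
eef_pos: [0.5957, -0.1822, 0.0338]
tool_rot: [-0.137, 3.136, -0.002]
force: [-0.3, -0.2, 0.1]
width: 0.0697
grasp_force: 0.0
t: 7.7
eef_pos: [0.5818, -0.0314, 0.1458]
tool_rot: [-0.137, 3.137, -0.001]
force: [-0.3, 0.6, -0.0]
width: 0.0931
grasp_force: 0.0
pos [ 0.581  -0.0276  0.1457] yyaw 1.66 w 0.0931 F [-0.4  2.9 -0.3] g 0.0 t 7.8 j6 -1.9
 turn units -0.029  shift units [-2.24  5.31  0.64]
```

View pics/top1.png

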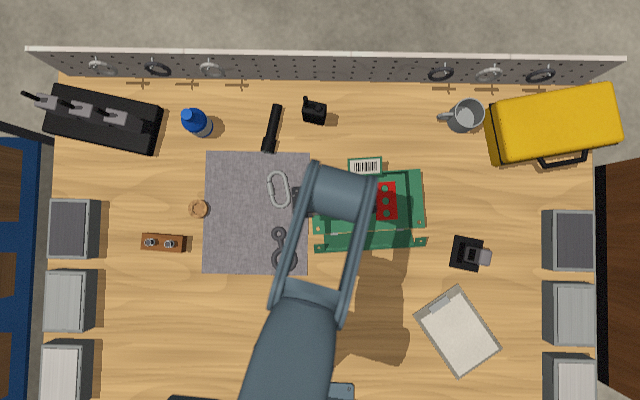

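The plate lies in the bin at (386,200), and the carabiner at (279,189) and descender are unmoved. The carabiner is next.

```bash
python3 -m jog '[[[0,0,0,-0.03,93],[-0.4,1,0,0,93],[-0.4,1,0,0,93],[-0.4,1,0,0,93],[-0.4,1,0,0,93],[-0.4,1,0,0,93],[-0.2,0.3,0.5,0,93],[0,0,0.5,0,93],[0,0,0,0,93],[0,0,0,0,93]]]'; python3 -c "
from h import *
go(.619,.1115,.017,1.703)"
```

```text
t: 8.75
eef_pos: [0.618, 0.1049, 0.1187]
tool_rot: [0.206, -3.133, 0.0]
force: [-0.3, 0.7, -0.2]
width: 0.093
grasp_force: 0.0
pos [0.618  0.1049 0.1187] yyaw 1.702 w 0.093 F [-0.3  0.7 -0.2] g 0.0 t 8.8 j6 -1.71
 turn units -0.001  shift units [-0.08  0.26  4.07]
```

```bash
python3 -m jog '[[[0,0.25,0.5,0,93],[0,0,1,0,93],[0,0,1,0,93],[0,0,1,0,93],[0,0,0.6,0,93],[0,0,0,0,48],[0,0,0,0,48],[0,0,0,0,48],[0,0,0,0,48],[0,0,0,0,48]]]' 30; python3 -m jog '[[[0,0,0,0,48],[0,0,-1,0,48],[0,0,-1,0,48],[0,0,-1,0,48],[0,0,-1,0,48],[0,0,-1,0,48],[0,0,0,0.03,48]]]'; python3 -c "
from h import *
go(.583,-.067,.14,1.57+.087)"
```

```text
t: 9.75
eef_pos: [0.6186, 0.1125, 0.0182]
tool_rot: [-0.207, 3.133, -0.0]
force: [-0.5, 0.2, 2.0]
width: 0.0577
grasp_force: 15.7
t: 10.45
eef_pos: [0.6201, 0.1125, 0.1464]
tool_rot: [-0.136, 3.132, -0.001]
force: [0.7, -0.1, -1.6]
width: 0.0566
grasp_force: 29.4
pos [0.6201 0.1125 0.1464] yyaw 1.658 w 0.0566 F [ 0.7 -0.1 -1.6] g 29.4 t 10.4 j6 -1.65
 turn units 0.0  shift units [ 2.1  -7.03  0.24]
```

```bash
python3 -m jog '[[[0.3,-1,0,0,48],[0.3,-1,0,0,48],[0.3,-1,0,0,48],[0.3,-1,0,0,48],[0.3,-1,0,0,48],[0.3,-1,0,0,48],[0.3,-1,0,0,48],[0,0,0,0,48],[0,0,0.5,0,48],[0,0,0.5,0,48]]]'; python3 -c "
from h import *
go(.583,-.067,.034,1.57+.087)"
```

```text
t: 11.45
eef_pos: [0.5808, -0.0656, 0.1163]
tool_rot: [-0.137, 3.138, 0.001]
force: [-0.1, 0.6, -1.7]
width: 0.0571
grasp_force: 29.4
pos [ 0.5808 -0.0656  0.1163] yyaw 1.658 w 0.0571 F [-0.1  0.6 -1.7] g 29.4 t 11.4 j6 -1.96
 turn units 0.001  shift units [-0.08 -0.06  3.29]
```

```bash
python3 -m jog '[[[0,0,1,0,48],[0,0,1,0,48],[0,0,1,0,48],[0,0,0.2,0,48],[0,0,0,0,70],[0,0,0,0,70],[0,0,0,0,70],[0,0,-1,0,70],[0,0,-1,0,70],[0,0,-1,0,70]]]'; python3 -m jog '[[[0,0,-1,0,93],[0.5,1,0,-0.05,93],[0.5,1,0,-0.05,93],[0.5,1,0,0,93],[0.5,1,0,0,93],[0.5,1,0,0,93]]]'; python3 -c "
from h import *
f=snap('top','top2')
go(.4284,.0895,.1,1.816)"
```

```text
t: 12.45
eef_pos: [0.5814, -0.0666, 0.1144]
tool_rot: [-0.137, 3.137, -0.001]
force: [0.2, 0.2, -0.5]
width: 0.0699
grasp_force: 0.0
t: 13.05
eef_pos: [0.4957, 0.0448, 0.1386]
tool_rot: [-0.371, 3.117, -0.001]
force: [1.0, -0.5, -0.1]
width: 0.0929
grasp_force: 0.0
pos [0.4921 0.0478 0.1382] yyaw 1.809 w 0.0929 F [-4.2  2.1 -0.3] g 0.0 t 13.1 j6 -1.94
 turn units -0.005  shift units [2.07 2.23 1.53]
```

View pics/top2.png

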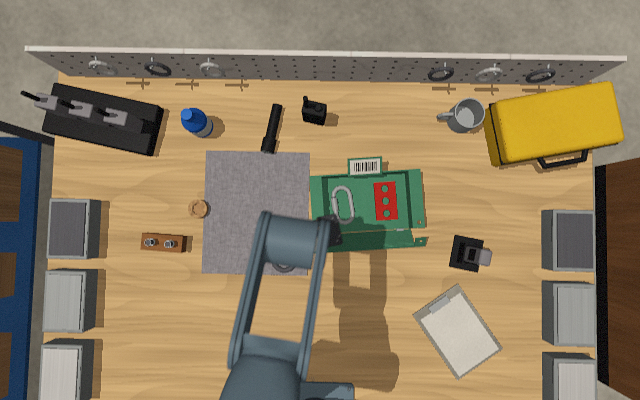

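Plate (386,201) and carabiner (342,204) are in the bin, and the visible edge of the descender ring at (284,270) is unchanged.

```bash
python3 -m jog '[[[0.7,0.75,0,0,93],[0.7,0.75,0,0,93],[0.7,0.75,0,0,93],[0,0,0.8,0,93],[0,0,0.8,0,93],[0,0,0,0,93]]]';  python3 -c "
from h import *
f=snap('top','top3')
go(.4284,.0895,.017,1.816)"
```

```text
t: 13.7
eef_pos: [0.4304, 0.0866, 0.0966]
tool_rot: [0.372, -3.118, -0.0]
force: [0.3, 0.5, 0.1]
width: 0.0928
grasp_force: 0.0
pos [0.4313 0.0864 0.0975] yyaw 1.808 w 0.0929 F [-0.2  0.1  0.2] g 0.0 t 13.8 j6 -1.86
 turn units -0.005  shift units [0.08 0.15 3.22]
```

```bash
python3 -m jog '[[[0.1,0.15,0.5,0,93],[0,0,1,0,93],[0,0,1,0,93],[0,0,0.7,0,93],[0,0,0,0,93],[0,0,0,0,62],[0,0,0,0,62],[0,0,0,0,62],[0,0,0,0,62],[0,0,0,0,62]]]' 45; python3 -m jog '[[[0,0,-1,0,62],[0,0,-1,0,62],[0,0,-1,0,62],[0,0,-1,0,62],[0,0,-1,0,62],[0,0,0,0,62]]]'; python3 -c "
from h import *
f=snap('top','top3')
go(.55,-.1235,.15,1.657)"
```

```text
t: 14.75
eef_pos: [0.4289, 0.0895, 0.0184]
tool_rot: [-0.371, 3.118, -0.0]
force: [-2.3, 0.4, 6.9]
width: 0.0724
grasp_force: 45.1
t: 15.35
eef_pos: [0.4305, 0.0894, 0.1454]
tool_rot: [-0.371, 3.112, -0.002]
force: [0.9, -0.3, -2.7]
width: 0.0726
grasp_force: 44.9
pos [0.4293 0.0894 0.1435] yyaw 1.808 w 0.0722 F [-1.   0.1 -2.5] g 44.8 t 15.4 j6 -1.86
 turn units 0.101  shift units [-4.08 -8.9  -0.23]
```

Run:
```python
from h import *
f=load('top3'); snap('scene','s3')
a=cv2.resize(f['img'][150:290,200:440,::-1],None,fx=3.3,fy=3.3,interpolation=cv2.INTER_CUBIC)[:,:800]
cv2.imwrite('pics/c3.png',a)
```

```text
(no output)
```

View pics/s3.png

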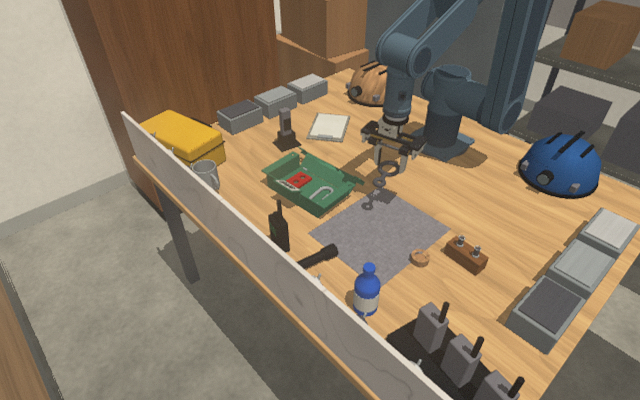

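The descender is held by its large ring with the small ring drooping. I'll carry it higher, then let the bin floor pivot it back while lowering.

```bash
python3 -m jog '[[[0,0,-1,0.1,62],[0,0,-1,0,62],[-0.5,-1,-0.6,0,62],[-0.5,-1,0,0,62],[-0.5,-1,0,0,62],[-0.5,-1,0,0,62],[-0.5,-1,0,0,62],[-0.5,-1,0,0,62],[-0.5,-1,0,0,62],[-0.5,-1,0,0,62]]]'; python3 -m jog '[[[-0.4,-0.8,0,0,62],[0,0,0,0,62]]]'; python3 -c "
from h import *
go(.555,-.129,.045,1.657)"
```

```text
t: 16.45
eef_pos: [0.5447, -0.1018, 0.2046]
tool_rot: [0.136, -3.135, -0.003]
force: [0.1, -0.1, -1.3]
width: 0.0715
grasp_force: 43.7
t: 16.65
eef_pos: [0.5573, -0.1224, 0.2044]
tool_rot: [0.133, -3.136, -0.001]
force: [0.3, 0.2, -1.8]
width: 0.0716
grasp_force: 43.7
pos [ 0.5573 -0.1224  0.2044] yyaw 1.656 w 0.0716 F [ 0.3  0.2 -1.8] g 43.7 t 16.6 j6 -2.07
 turn units -0.001  shift units [ 0.09 -0.26  6.38]
```

```bash
python3 -m jog '[[[0.1,-0.25,0.8,0,62],[0,0,1,0,62],[0,0,0.8,0,62],[0,0,0.5,0,62],[0,0,0.5,0,62],[0,0,0.5,0,62],[0,0,0.5,0,62],[0,0,0.4,0,62],[0,0,0.4,0,62],[0,0,0.4,0,62]]]' 20; python3 -m jog '[[[0,0,0.3,0,62],[0,0,0.3,0,62],[0,0,0,0,62]]]';python3 - <<'E'
from h import *
snap('scene','s4'); go(.555,-.129,.045,1.657)
f=load('s4'); cv2.imwrite('pics/c4.png',cv2.resize(f['img'][100:240,220:440,::-1],None,fx=3,fy=3,interpolation=cv2.INTER_CUBIC))
E
```

```text
t: 17.65
eef_pos: [0.5552, -0.1266, 0.0615]
tool_rot: [-0.137, 3.138, -0.0]
force: [0.6, 0.2, -0.9]
width: 0.0619
grasp_force: 0.0
t: 17.95
eef_pos: [0.5543, -0.1263, 0.046]
tool_rot: [0.137, -3.137, -0.001]
force: [-0.2, 0.4, 0.5]
width: 0.0616
grasp_force: 0.0
pos [ 0.5547 -0.1264  0.0467] yyaw 1.658 w 0.0622 F [-0.7  1.  -0.2] g 0.0 t 18.0 j6 -2.08
 turn units 0.001  shift units [-0.   -0.1   0.07]
```

View pics/c4.png

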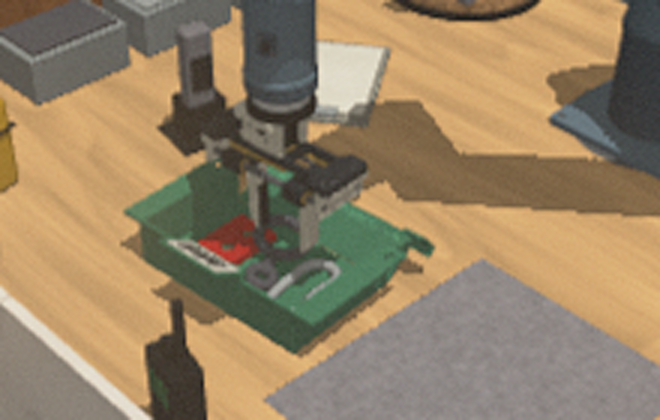

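The descender has slipped out and lies in the bin, with the small ring near (262,275) in the crop. I'll raise, back off towards the robot and check from the top.

```bash
python3 -m jog '[[[0,0,0,0,80],[0,0,0,0,80],[0,0,-1,0,80],[0,0,-1,0,80],[0,0,-1,0,80],[0.5,0,-1,0,60],[1,0,0,0,40],[1,0,0,0,20],[1,0,0,0,0],[1,0,0,0,0]]]';python3 -m jog '[[[1,0,0,0,0],[1,0,0,0,0],[1,0,0,0,0],[0,0,0,0,0]]]'
python3 - <<'E'
from h import *
f=snap('top','top5'); go(.46,-.137,.024,1.657)
c=cv2.resize(f['img'][145:285,305:505,::-1],None,fx=4,fy=4,interpolation=cv2.INTER_CUBIC); cv2.imwrite('pics/c5.png',c)
E
```

```text
t: 19.0
eef_pos: [0.4421, -0.1364, 0.1477]
tool_rot: [-0.137, 3.138, -0.001]
force: [0.3, -0.3, 0.3]
width: 0.0447
grasp_force: 0.0
t: 19.4
eef_pos: [0.366, -0.1424, 0.1474]
tool_rot: [0.135, -3.138, -0.0]
force: [1.0, -0.3, 0.2]
width: 0.0127
grasp_force: 0.0
pos [ 0.3678 -0.143   0.1477] yyaw 1.656 w 0.0086 F [ 0.9 -0.6  0.4] g 0.0 t 19.4 j6 -2.31
 turn units -0.0  shift units [-3.69 -0.07  4.95]
```

View pics/c5.png

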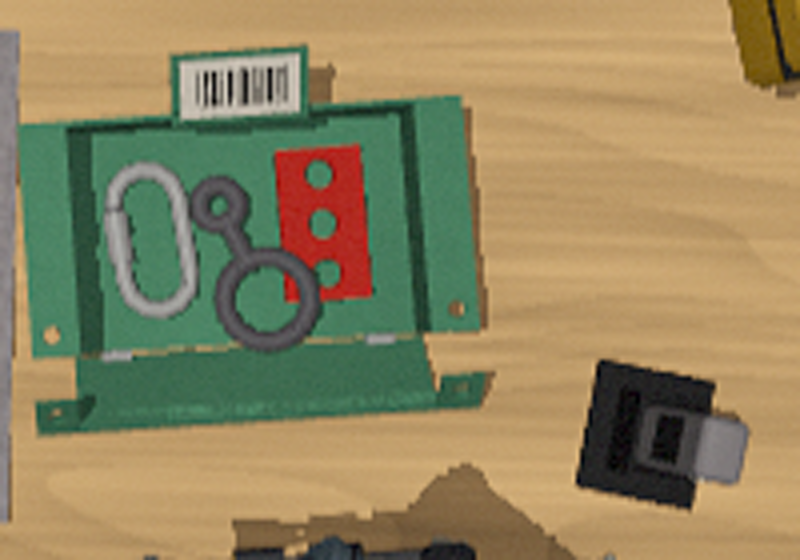

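Run:
```python
from h import *
f=load('top5'); b=np.array([.588,-.1266]); M=R.from_euler('z',.0867).as_matrix()[:2,:2]
for n,a,z in(('ring bot',(268,351),.022),('ringctr',(268,299),.026),('small',(220,205),.014),('hinge',(268,345),.004)): print(n,M.T@(B(f,*a,z)-b))
print(M@[-.13,0]+b)
```

```text
ring bot [-0.08308947 -0.01171636]
ringctr [-0.04813864 -0.0137928 ]
small [0.01782709 0.01301774]
hinge [-0.07950072 -0.01385405]
[ 0.45848829 -0.13785688]
```

```bash
python3 -m jog '[[[-1,0,0,0,0],[-1,0,0,0,0],[0,0,0.8,0,0],[0,0,1,0,0],[0,0,1,0,0],[0,0,1,0,0],[0,0,0.9,0,0],[0,0,0,0,0]]]';python3 -m jog '[[[-0.3,0,0,0,0],[-0.3,0,0,0,0],[-0.3,0,0,0,0],[-0.3,0,0,0,0],[-0.3,0,0,0,0],[-0.3,0,0,0,0],[-0.3,0,0,0,0],[0,0,0,0,0]]]'
python3 - <<'E'
from h import *
b=np.array([.588,-.1266]); M=R.from_euler('z',.0867).as_matrix()[:2,:2]; t=M@[-.093,0]+b
go(t[0],t[1],.026,1.657)
E
```

```text
t: 20.25
eef_pos: [0.4175, -0.1375, 0.0275]
tool_rot: [0.137, -3.135, -0.004]
force: [-0.3, -0.1, -0.3]
width: 0.0009
grasp_force: 0.0
t: 21.05
eef_pos: [0.4513, -0.1355, 0.0291]
tool_rot: [0.149, -3.099, -0.002]
force: [-67.7, -31.3, 47.5]
width: 0.0006
grasp_force: 36.1
pos [ 0.4513 -0.1355  0.0291] yyaw 1.667 w 0.0006 F [-67.7 -31.3  47.5] g 36.1 t 21.1 j6 -2.16
 turn units 0.006  shift units [-1.76 -0.12  0.06]
```

```bash
python3 -m jog '[[[0.4,0,0,0,0],[0.4,0,0,0,0],[0,0,0,0,0]]]'
python3 - <<'E'
from h import *
f=snap('scene','s6');go()
a=cv2.resize(f['img'][110:230,240:440,::-1],None,fx=4,fy=4,interpolation=cv2.INTER_CUBIC)
cv2.imwrite('pics/c6.png',a)
g=snap('top','top6')
E
```

```text
t: 21.35
eef_pos: [0.4498, -0.1359, 0.0301]
tool_rot: [-0.135, 3.139, 0.0]
force: [0.3, 0.3, -0.2]
width: 0.0005
grasp_force: 0.2
pos [ 0.4501 -0.1357  0.03  ] yyaw 1.657 w 0.0008 F [-6.3 -1.1  3. ] g 2.8 t 21.4 j6 -2.19
 turn units 0.0  shift units [0. 0. 0.]
```

View pics/c6.png

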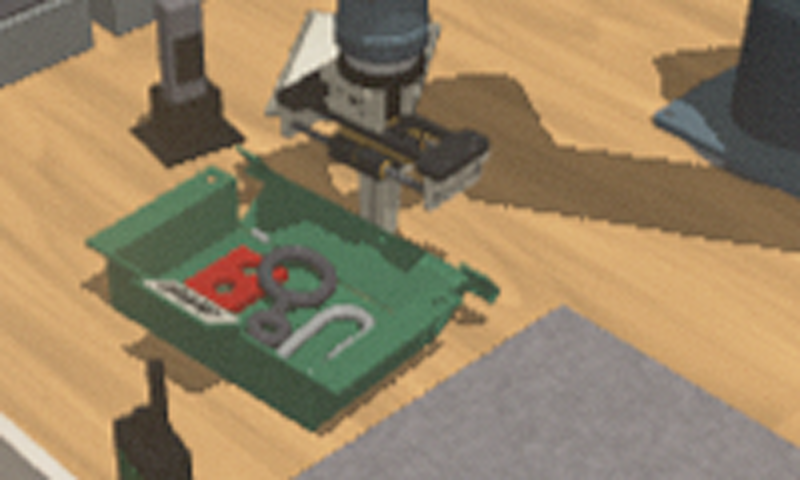

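The force direction shows the steep flap edge binding on the finger by friction. I'll push along the edge's arc instead, rising with it.

```bash
python3 -m jog '[[[0.1,0,0.3,0,0],[-0.1,0,-0.1,0,0],[-0.16,0,-0.24,0,0],[-0.17,0,-0.2,0,0],[-0.19,0,-0.16,0,0],[-0.2,0,-0.14,0,0],[0,0,0,0,0]]]'; python3 -c "
from h import *
go()"
```

```text
t: 22.15
eef_pos: [0.469, -0.1337, 0.0437]
tool_rot: [0.139, -3.138, -0.0]
force: [-3.9, -0.6, 3.1]
width: 0.0003
grasp_force: 2.2
pos [ 0.469  -0.1337  0.0437] yyaw 1.659 w 0.0003 F [-3.9 -0.6  3.1] g 2.2 t 22.1 j6 -2.17
 turn units 0.0  shift units [0. 0. 0.]
```

Working with small forces, so I'll continue.

```bash
python3 -m jog '[[[-0.2,0,-0.12,0,0],[-0.2,0,-0.1,0,0],[-0.2,0,-0.08,0,0],[-0.2,0,-0.04,0,0],[0,0,0,0,0]]]'; python3 -c "
from h import *
b=np.array([.588,-.1266]); M=R.from_euler('z',.0867).as_matrix()[:2,:2]; t=M@[-.094,0]+b
go(t[0],t[1])"
```

```text
t: 22.65
eef_pos: [0.4897, -0.1324, 0.0519]
tool_rot: [-0.137, 3.137, -0.001]
force: [0.3, -0.4, -1.3]
width: 0.0008
grasp_force: 0.0
pos [ 0.4897 -0.1324  0.0519] yyaw 1.658 w 0.0008 F [ 0.3 -0.4 -1.3] g 0.0 t 22.6 j6 -2.14
 turn units 0.0  shift units [-0.18 -0.11  0.  ]
```

```bash
python3 -m jog '[[[-0.1,0,0,0,0],[-0.1,0,0,0,0],[-0.05,0,0,0,0],[0,0,0,0,0]]]'; python3 -m jog '[[[-0.08,0,0,0,0],[-0.08,0,0,0,0],[-0.08,0,0,0,0],[0,0,0,0,0]]]'
```

```text
t: 23.05
eef_pos: [0.4948, -0.132, 0.0517]
tool_rot: [-0.137, 3.138, -0.0]
force: [-0.4, 0.1, 0.5]
width: 0.0006
grasp_force: 0.3
t: 23.45
eef_pos: [0.4964, -0.1315, 0.0514]
tool_rot: [0.138, -3.13, -0.001]
force: [-15.9, -3.8, 10.1]
width: 0.0005
grasp_force: 7.7
```

```bash
python3 -m jog '[[[-0.06,0,0,0,0],[-0.06,0,0,0,0],[0,0,0,0,0]]]';python3 -c "
from h import *
go()"
```

```text
t: 23.75
eef_pos: [0.4965, -0.1314, 0.0514]
tool_rot: [0.139, -3.125, -0.001]
force: [-24.5, -7.2, 18.7]
width: 0.0002
grasp_force: 12.8
pos [ 0.4965 -0.1314  0.0514] yyaw 1.66 w 0.0002 F [-24.5  -7.2  18.7] g 12.8 t 23.8 j6 -2.13
 turn units 0.0  shift units [0. 0. 0.]
```

The flap is firmly at its stop (bin x ≈ -0.092 at the finger centre). I'll back off and head for the pins.

```bash
python3 -m jog '[[[0.5,0,0,0,34],[1,0,-0.5,0,34],[0,1,-1,0,34],[0,1,-1,0,34],[0,1,-1,0,34],[0,1,0,0,34],[0,1,0,0,34],[0,1,0,0,34],[0,1,0,0,34],[0,1,0,0,34]]]'; python3 -m jog '[[[0,1,0,0,34],[0,1,0,0,34],[0,1,0,0,34],[0,1,0,0,34],[0,1,0,0,34],[0,1,0,0,34],[0,0,0,0,34],[0,0,0,0,34]]]';python3 - <<'E'
from h import *
f=snap('top','top7'); go(.466,.391,.10,1.657)
c=cv2.resize(f['img'][145:285,305:505,::-1],None,fx=4,fy=4,interpolation=cv2.INTER_CUBIC); cv2.imwrite('pics/c7.png',c)
E
```

```text
t: 24.75
eef_pos: [0.4491, 0.0661, 0.1394]
tool_rot: [-0.137, 3.137, 0.0]
force: [-0.0, 0.5, 0.5]
width: 0.0338
grasp_force: 0.0
t: 25.55
eef_pos: [0.4356, 0.2147, 0.1391]
tool_rot: [-0.14, 3.138, 0.0]
force: [-0.4, -1.4, 0.1]
width: 0.0338
grasp_force: 0.0
pos [0.4357 0.2141 0.1391] yyaw 1.659 w 0.0341 F [0.1 0.2 0.7] g 0.0 t 25.6 j6 -1.43
 turn units 0.001  shift units [-1.82  6.95  1.56]
```

View pics/c7.png

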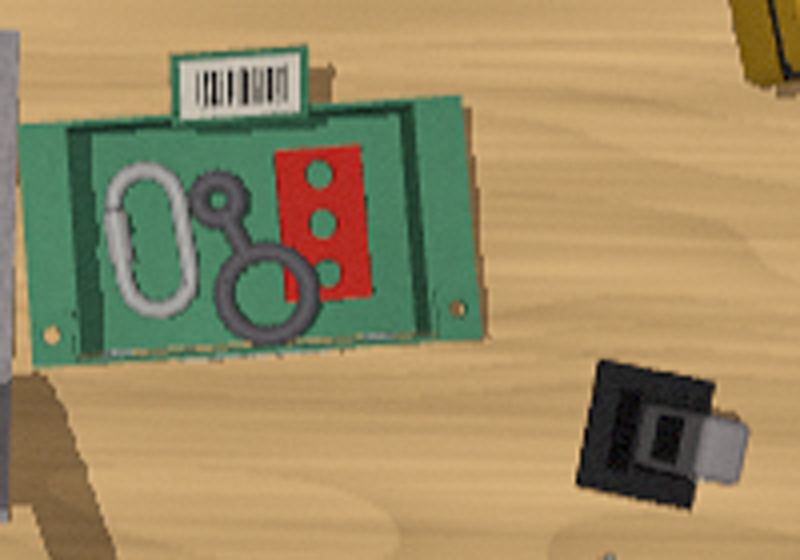

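The flap is shut, the holes are in line at crop (52,335) and (459,309), and everything is inside. I'll refine the hole positions from the blobs.

```bash
python3 - <<'E'
from h import *
for n in('top0','top7'):
    f=load(n); im=f['img'].astype(float)
    for c in((317.6,228.4),(419.2,221.9)):
        x0,y0=int(round(c[0])),int(round(c[1])); p=im[y0-4:y0+5,x0-4:x0+5]; w=np.clip(p[:,:,0]-np.median(p[:,:,0])-12,0,None)
        v,u=np.mgrid[y0-4:y0+5,x0-4:x0+5]
        m=np.hypot(u-c[0],v-c[1])<3.2; w=w*m
        uv=(u*w).sum()/w.sum(),(v*w).sum()/w.sum(); print(n,np.round(uv,2),px2w(f,*uv,.06).round(4)[:2],px2w(f,*uv,.0625).round(4)[:2])
go(.466,.391,.10,1.657)
E
python3 -m jog '[[[-0.25,1,0,0,34],[-0.25,1,0,0,34],[-0.25,1,0,0,34],[-0.25,1,0,0,34],[-0.25,1,0,0,34],[-0.25,1,0,0,34],[-0.25,1,0.8,0,34],[0,0,0.8,0,34],[0,0,0,0,34]]]';python3 -c "
from h import *
go(.466,.391,.064,1.657)"
```

```text
top0 [317.47 228.41] [0.514  0.0006] [0.5141 0.0006]
top0 [419.12 221.7 ] [ 0.5377 -0.2652] [ 0.5377 -0.2647]
top7 [317.46 228.4 ] [0.5141 0.0006] [0.5141 0.0006]
top7 [419.12 221.81] [ 0.5374 -0.2652] [ 0.5374 -0.2647]
pos [0.4357 0.2141 0.1391] yyaw 1.659 w 0.0341 F [0.1 0.2 0.7] g 0.0 t 25.6 j6 -1.43
 turn units 0.001  shift units [-1.82  6.95  1.56]
t: 26.5
eef_pos: [0.4627, 0.3909, 0.0962]
tool_rot: [0.136, -3.134, 0.004]
force: [-0.2, -1.0, -0.6]
width: 0.034
grasp_force: 0.0
pos [0.4627 0.3909 0.0962] yyaw 1.658 w 0.034 F [-0.2 -1.  -0.6] g 0.0 t 26.5 j6 -1.14
 turn units 0.0  shift units [-0.14 -0.    1.29]
```

```bash
python3 -m jog '[[[-0.14,0,0.3,0,34],[0,0,0.6,0,34],[0,0,0.4,0,34],[0,0,0,0,34],[0,0,0,0,8],[0,0,0,0,8],[0,0,0,0,8],[0,0,0,0,8]]]' 25;python3 -c "
from h import *
go(.466,.391,.064,1.657)"
```

```text
t: 27.3
eef_pos: [0.4678, 0.3931, 0.0674]
tool_rot: [-0.137, 3.137, 0.001]
force: [0.4, -0.2, 2.8]
width: 0.0129
grasp_force: 25.0
pos [0.4678 0.3931 0.0674] yyaw 1.658 w 0.0129 F [ 0.4 -0.2  2.8] g 25.0 t 27.3 j6 -1.14
 turn units 0.001  shift units [ 0.08 -0.08  0.14]
```

```bash
python3 -m jog '[[[0,0,-0.4,0,8],[0,0,-0.6,0,8],[0,0,-0.8,0,8],[0,0,-1,0,8],[0,0,-1,0,8],[0,0,0,0,8]]]' 40;python3 -c "
from h import *
f=snap('scene','s8'); go(.514,.0006,.15,1.657)
cv2.imwrite('pics/c8.png',cv2.resize(f['img'][150:290,400:540,::-1],None,fx=4,fy=4,interpolation=cv2.INTER_CUBIC))"
```

```text
t: 27.9
eef_pos: [0.4694, 0.3942, 0.1663]
tool_rot: [-0.137, 3.132, 0.006]
force: [1.0, -0.8, 0.3]
width: 0.0129
grasp_force: 40.0
pos [0.4684 0.3935 0.164 ] yyaw 1.658 w 0.0126 F [ 0.6  0.6 -0.3] g 40.0 t 27.9 j6 -1.14
 turn units 0.001  shift units [ -0.46 -15.82   0.53]
```

View pics/c8.png

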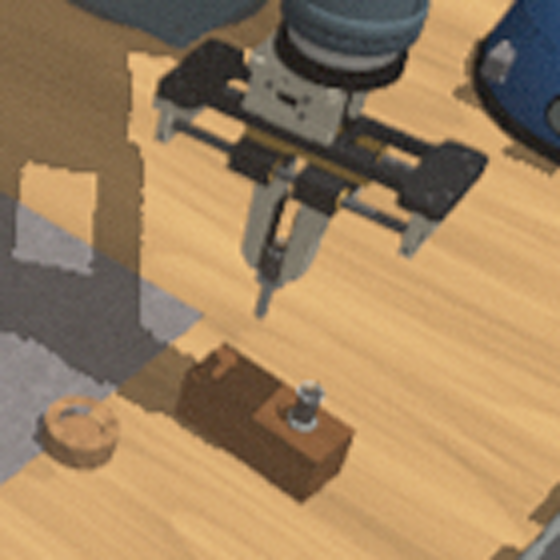

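```bash
python3 -m jog '[[[-0.03,-1,0,0,8],[-0.03,-1,0,0,8],[-0.03,-1,0,0,8],[-0.03,-1,0,0,8],[-0.03,-1,0,0,8],[-0.03,-1,0,0,8],[-0.03,-1,0,0,8],[-0.03,-1,0,0,8],[-0.03,-1,0,0,8],[-0.03,-1,0,0,8]]]';python3 -m jog '[[[-0.03,-1,0,0,8],[-0.03,-1,0,0,8],[-0.03,-1,0,0,8],[-0.03,-1,0,0,8],[-0.03,-1,0,0,8],[-0.03,-0.5,0,0,8],[0,0,0,0,8],[0,0,0,0,8]]]';python3 -c "
from h import *
go(.516,.0015,.13,1.657)"
```

```text
t: 28.95
eef_pos: [0.4957, 0.1434, 0.1603]
tool_rot: [0.137, -3.136, 0.0]
force: [-0.2, 0.5, -0.7]
width: 0.0129
grasp_force: 40.0
t: 29.75
eef_pos: [0.5126, 0.0084, 0.1611]
tool_rot: [0.136, -3.137, -0.001]
force: [-0.5, -0.7, -0.2]
width: 0.0131
grasp_force: 40.0
pos [0.5126 0.0084 0.1611] yyaw 1.657 w 0.0131 F [-0.5 -0.7 -0.2] g 40.0 t 29.8 j6 -1.86
 turn units 0.0  shift units [-0.11 -0.29  1.24]
```

```bash
cat >> h.py <<'E'
def avg(n=6):
    P=[];F=[]
    for _ in range(n): env.grab_frame('scene'); s=env.get_state(); P.append(s['eef_pos']);F.append(s['force'])
    print('AVG',np.mean(P,0).round(4),np.std(P,0).round(4),'F',np.mean(F,0).round(1))
E
python3 -m jog '[[[-0.11,-0.28,0.6,0,8],[0,0,0.6,0,8],[0,0,0,0,8],[0,0,0,0,8]]]';python3 -c "
from h import *
avg(); go(.516,.0015,.11,1.657)"
```

```text
t: 30.15
eef_pos: [0.5161, 0.0022, 0.1316]
tool_rot: [0.139, -3.138, -0.001]
force: [-0.5, 0.8, -0.6]
width: 0.0131
grasp_force: 40.0
AVG [0.5168 0.0015 0.1323] [0.0001 0.0002 0.0001] F [ 0.1  0.  -0.5]
pos [0.5168 0.0012 0.1323] yyaw 1.658 w 0.013 F [ 0.1  0.3 -0.8] g 40.0 t 30.4 j6 -1.87
 turn units 0.001  shift units [0.03 0.01 0.89]
```

```bash
python3 -m jog '[[[0,0,0.15,0,8],[0,0,0.15,0,8],[0,0,0.15,0,8],[0,0,0.1,0,8],[0,0,0.1,0,8],[0,0,0.1,0,8],[0,0,0,0,8]]]';python3 -c "
from h import *
avg(3)"
```

```text
t: 31.15
eef_pos: [0.5163, 0.0011, 0.1125]
tool_rot: [0.137, -3.138, -0.0]
force: [0.5, -0.8, -0.1]
width: 0.0132
grasp_force: 40.0
AVG [0.5165 0.0011 0.1129] [0.0001 0.     0.0001] F [ 0.1  0.  -0.7]
```

```bash
python3 -m jog '[[[0,0,0.1,0,8],[0,0,0.1,0,8],[0,0,0.1,0,8],[0,0,0.1,0,8],[0,0,0.1,0,8],[0,0,0.1,0,8],[0,0,0,0,8]]]';python3 -c "
from h import *
avg(3)"
```

```text
t: 32.0
eef_pos: [0.5163, 0.0012, 0.0975]
tool_rot: [0.137, -3.138, -0.0]
force: [-0.9, 1.0, -0.3]
width: 0.0128
grasp_force: 40.0
AVG [0.5164 0.0012 0.0978] [0.     0.     0.0001] F [ 0.4  0.6 -0.6]
```

Shank is in without side force, so I'll push it home.

```bash
python3 -m jog '[[[0,0,0.1,0,8],[0,0,0.1,0,8],[0,0,0.1,0,8],[0,0,0.08,0,8],[0,0,0.08,0,8],[0,0,0.08,0,8],[0,0,0,0,8]]]';python3 -c "
from h import *
avg(3)"
```

```text
t: 32.85
eef_pos: [0.5167, 0.0012, 0.0866]
tool_rot: [-0.137, 3.137, -0.0]
force: [-5.8, 2.1, 18.8]
width: 0.0133
grasp_force: 40.0
AVG [0.5168 0.0012 0.0866] [0. 0. 0.] F [-6.1  2.1 18.2]
```

Home (TCP z 0.0866 as predicted, 18 N contact). I'll release and go for the second pin.

```bash
python3 -m jog '[[[0,0,0,0,34],[0,0,0,0,34],[0,0,0,0,34],[0,0,0,0,34],[0,0,-1,0,34],[0,0,-1,0,34],[0,0,-1,0,34],[0,1,0,0,34],[0,1,0,0,34],[0,1,0,0,34]]]';python3 -m jog '[[[0,1,0,0,34],[0,1,0,0,34],[0,1,0,0,34],[0,1,0,0,34],[0,1,0,0,34],[0,1,0,0,34],[0,1,0,0,34],[0,1,0,0,34],[0,1,0,0,34],[0,1,0,0,34]]]';python3 -m jog '[[[0,1,0,0,34],[0,1,0,0,34],[0,1,0,0,34],[0,1,0,0,34],[0,0,0,0,34],[0,0,0,0,34]]]';python3 - <<'E'
from h import *
f=snap('top','top9'); 
cv2.imwrite('pics/c9.png',cv2.resize(f['img'][145:285,305:505,::-1],None,fx=4,fy=4,interpolation=cv2.INTER_CUBIC))
go(.4688,.444,.066,1.657)
E
```

```text
t: 34.0
eef_pos: [0.5099, 0.0763, 0.1594]
tool_rot: [-0.136, 3.139, -0.0]
force: [0.7, 0.8, -0.6]
width: 0.0342
grasp_force: 0.0
t: 35.0
eef_pos: [0.4879, 0.3258, 0.1589]
tool_rot: [0.137, -3.138, 0.001]
force: [-0.1, 0.1, -0.1]
width: 0.0341
grasp_force: 0.0
t: 35.6
eef_pos: [0.4791, 0.4244, 0.1587]
tool_rot: [0.139, -3.138, 0.002]
force: [-0.1, -0.0, -0.1]
width: 0.0342
grasp_force: 0.0
pos [0.4793 0.4238 0.1588] yyaw 1.658 w 0.034 F [0.5 0.4 0.7] g 0.0 t 35.6 j6 -1.11
 turn units 0.001  shift units [0.34 0.85 3.71]
```

View pics/c9.png

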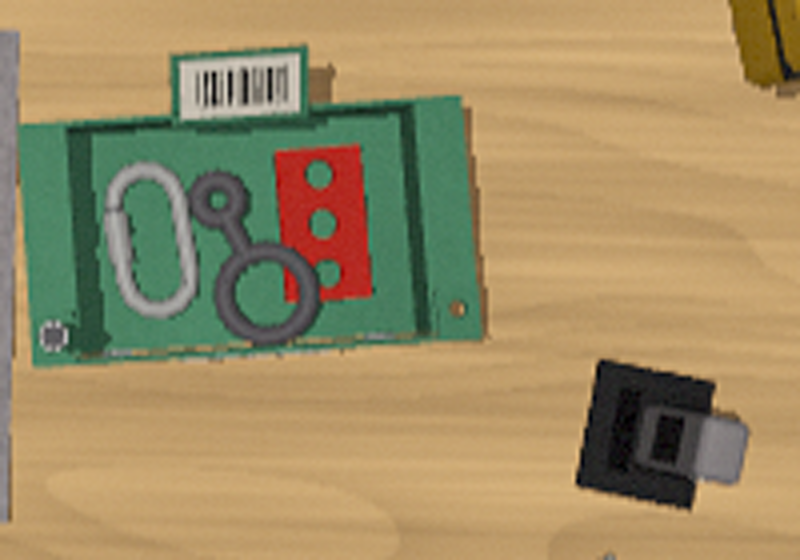

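Pin 1 stands in the left hole at crop (54,336). On to pin 2.

```bash
python3 -m jog '[[[0.34,0.85,0,0,34],[0,0,1,0,34],[0,0,1,0,34],[0,0,1,0,34],[0,0,0.7,0,34],[0,0,0,0,34],[0,0,0,0,8],[0,0,0,0,8],[0,0,0,0,8],[0,0,0,0,8]]]' 25;python3 -c "
from h import *
avg(3);go()"
```

```text
t: 36.65
eef_pos: [0.47, 0.4452, 0.0684]
tool_rot: [-0.137, 3.136, 0.002]
force: [0.4, -0.7, 4.0]
width: 0.0132
grasp_force: 25.0
AVG [0.47   0.4452 0.0684] [0. 0. 0.] F [ 0.5 -1.3  5.7]
pos [0.47   0.4452 0.0683] yyaw 1.658 w 0.0132 F [-0.4 -1.8  6.2] g 25.0 t 36.8 j6 -1.07
 turn units 0.0  shift units [0. 0. 0.]
```

```bash
python3 -m jog '[[[0,0,-0.4,0,8],[0,0,-0.6,0,8],[0,0,-0.8,0,8],[0,0,-1,0,8],[0,0,-1,0,8],[-0.1,-1,0,0,8],[-0.1,-1,0,0,8],[-0.1,-1,0,0,8],[-0.1,-1,0,0,8],[-0.1,-1,0,0,8]]]' 40;python3 -m jog '[[[-0.02,-1,0,0,8],[-0.02,-1,0,0,8],[-0.02,-1,0,0,8],[-0.02,-1,0,0,8],[-0.02,-1,0,0,8],[-0.02,-1,0,0,8],[-0.02,-1,0,0,8],[-0.02,-1,0,0,8],[-0.02,-1,0,0,8],[-0.02,-1,0,0,8]]]';python3 -m jog '[[[0,-1,0,0,8],[0,-1,0,0,8],[0,-1,0,0,8],[0,-1,0,0,8],[0,-1,0,0,8],[0,-1,0,0,8],[0,-1,0,0,8],[0,-1,0,0,8],[0,-1,0,0,8],[0,-1,0,0,8]]]';python3 -c "
from h import *
go(.5387,-.2645,.134,1.657)"
```

```text
t: 37.8
eef_pos: [0.4924, 0.3208, 0.1631]
tool_rot: [-0.137, 3.138, 0.001]
force: [0.0, 0.6, -0.9]
width: 0.0132
grasp_force: 40.0
t: 38.8
eef_pos: [0.5193, 0.0722, 0.1631]
tool_rot: [-0.137, 3.138, 0.001]
force: [0.1, 0.9, -0.9]
width: 0.0131
grasp_force: 40.0
t: 39.8
eef_pos: [0.5411, -0.1769, 0.1631]
tool_rot: [-0.137, 3.138, 0.0]
force: [0.0, 0.7, -0.5]
width: 0.013
grasp_force: 40.0
pos [ 0.5411 -0.1769  0.1631] yyaw 1.658 w 0.013 F [ 0.   0.7 -0.5] g 40.0 t 39.8 j6 -2.17
 turn units 0.001  shift units [ 0.4  -3.48  1.16]
```

```bash
python3 -m jog '[[[0.1,-1,0,0,8],[0.1,-1,0,0,8],[0.1,-1,0,0,8],[0.1,-0.5,0,0,8],[0,0,0.5,0,8],[0,0,0.6,0,8],[0,0,0,0,8],[0,0,0,0,8],[0,0,0,0,8]]]';python3 -c "
from h import *
avg(4);go(.5387,-.2645,.115,1.657)"
```

```text
t: 40.7
eef_pos: [0.5391, -0.2636, 0.135]
tool_rot: [-0.138, 3.138, -0.0]
force: [0.1, -0.9, -1.3]
width: 0.0129
grasp_force: 40.0
AVG [ 0.5391 -0.264   0.1351] [0.0001 0.0001 0.0001] F [ 0.3 -0.4 -0.2]
pos [ 0.539  -0.2642  0.135 ] yyaw 1.658 w 0.0129 F [ 0.6  0.1 -0.5] g 40.0 t 40.9 j6 -2.3
 turn units 0.001  shift units [ 0.01 -0.01  0.8 ]
```

```bash
python3 -m jog '[[[0.01,-0.02,0.15,0,8],[0,0,0.15,0,8],[0,0,0.15,0,8],[0,0,0.1,0,8],[0,0,0.1,0,8],[0,0,0.1,0,8],[0,0,0.1,0,8],[0,0,0,0,8]]]';python3 -c "
from h import *
avg(3)"
```

```text
t: 41.7
eef_pos: [0.5384, -0.2642, 0.1126]
tool_rot: [0.137, -3.138, -0.002]
force: [1.1, 0.9, -1.5]
width: 0.0128
grasp_force: 40.0
AVG [ 0.5383 -0.2642  0.1127] [0. 0. 0.] F [ 1.   2.1 -1.3]
```

```bash
python3 -m jog '[[[0,0,0.1,0,8],[0,0,0.1,0,8],[0,0,0.1,0,8],[0,0,0.1,0,8],[0,0,0.1,0,8],[0,0,0.1,0,8],[0,0,0.1,0,8],[0,0,0,0,8]]]';python3 -c "
from h import *
avg(3)"
```

```text
t: 42.65
eef_pos: [0.5384, -0.2643, 0.095]
tool_rot: [0.137, -3.138, -0.001]
force: [1.4, 3.8, -1.7]
width: 0.0127
grasp_force: 40.0
AVG [ 0.5384 -0.2643  0.095 ] [0. 0. 0.] F [ 2.2  4.9 -1.8]
```

```bash
python3 -m jog '[[[0,0.02,0.1,0,8],[0,0,0.1,0,8],[0,0,0.1,0,8],[0,0,0.07,0,8],[0,0,0.07,0,8],[0,0,0,0,8]]]';python3 -c "
from h import *
avg(3)"
```

```text
t: 43.4
eef_pos: [0.5389, -0.2642, 0.0875]
tool_rot: [-0.137, 3.137, -0.002]
force: [-2.8, 8.7, 19.1]
width: 0.0131
grasp_force: 40.1
AVG [ 0.5389 -0.2642  0.0875] [0. 0. 0.] F [-3.3  8.6 19.1]
```

Both pins are home. On to the scanner.

```bash
python3 -m jog '[[[0,0,0,0,34],[0,0,0,0,34],[0,0,0,0,34],[0,0,0,0,34],[0,0,-1,0,34],[0,0,-1,0,34],[0,0,-1,0,34],[0,0,-1,0.085,50],[0,0,-1,0.085,60],[0,0,0,0,60]]]';python3 -c "
from h import *
go(.4555,-.404,.2,1.402)"
```

```text
t: 44.55
eef_pos: [0.54, -0.2658, 0.2132]
tool_rot: [0.266, 3.125, -0.006]
force: [0.9, -1.3, -0.8]
width: 0.0537
grasp_force: 0.0
pos [ 0.54   -0.2658  0.2132] yyaw 1.401 w 0.0537 F [ 0.9 -1.3 -0.8] g 0.0 t 44.5 j6 -2.04
 turn units -0.001  shift units [ 2.41 -6.02  0.53]
```

```bash
python3 -m jog '[[[0.4,-1,0,0,60],[0.4,-1,0,0,60],[0.4,-1,0,0,60],[0.4,-1,0,0,60],[0.4,-1,0,0,60],[0.4,-1,0,0,60],[0,0,0,0,60],[0,0,0,0,60]]]';python3 - <<'E'
from h import *
f=snap('top','top10'); go(.4555,-.404,.118,1.402)
cv2.imwrite('pics/c10.png',cv2.resize(f['img'][145:285,305:505,::-1],None,fx=4,fy=4,interpolation=cv2.INTER_CUBIC))
E
```

```text
t: 45.35
eef_pos: [0.4536, -0.4021, 0.2082]
tool_rot: [-0.263, -3.129, -0.003]
force: [0.6, 0.5, -0.3]
width: 0.0603
grasp_force: 0.0
pos [ 0.454  -0.4015  0.2085] yyaw 1.404 w 0.0601 F [0.1 0.3 0.1] g 0.0 t 45.4 j6 -2.31
 turn units 0.001  shift units [-0.08 -0.1   3.62]
```

View pics/c10.png

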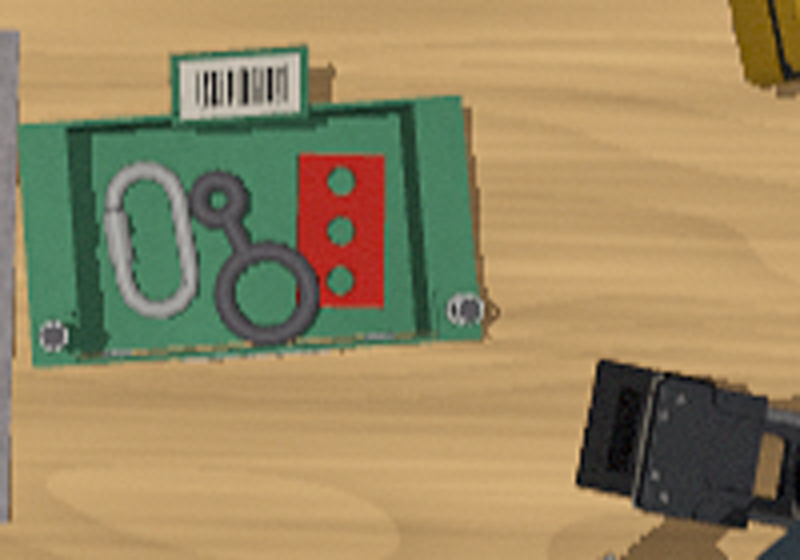

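Both pins stand at (54,336) and (466,310). The plate was knocked slightly but is still inside. That was my last picture, so from here I'll measure numerically. I'll grip the scanner now.

```bash
python3 -m jog '[[[-0.08,-0.1,0.6,0,60],[0,0,1,0,60],[0,0,1,0,60],[0,0,1,0,60],[0,0,0,0,60],[0,0,0,0,20],[0,0,0,0,20],[0,0,0,0,20],[0,0,0,0,20],[0,0,0,0,20]]]' 15;python3 -c "
from h import *
avg(3);go(.4555,-.404,.118,1.402)"
```

```text
t: 46.4
eef_pos: [0.4562, -0.4053, 0.1208]
tool_rot: [0.263, 3.129, -0.002]
force: [0.2, 0.3, 3.2]
width: 0.0299
grasp_force: 14.9
AVG [ 0.4562 -0.4054  0.1207] [0. 0. 0.] F [0.4 0.6 4.8]
pos [ 0.4562 -0.4053  0.1207] yyaw 1.403 w 0.0301 F [0.1 1.  5.8] g 14.9 t 46.5 j6 -2.31
 turn units 0.001  shift units [0.04 0.05 0.11]
```

```bash
python3 -m jog '[[[0,0,-0.3,0,20],[0,0,-0.6,0,20],[0,0,-0.6,0,20],[0,0,0,0,20]]]' 15;python3 -c "
from h import *
avg(3);snap('scene','sc_a')"; python3 -m jog '[[[0.3,0,0,0,20],[0.3,0,0,0,20],[0.2,0,0,0,20],[0.2,0,0,0,20],[0.2,0,0,0,20],[0,0,0,0,20]]]';python3 -c "
from h import *
avg(3);snap('scene','sc_b')"
```

```text
t: 46.95
eef_pos: [0.4564, -0.4059, 0.1591]
tool_rot: [0.263, 3.128, -0.004]
force: [0.2, 0.1, -1.0]
width: 0.0302
grasp_force: 14.9
AVG [ 0.4556 -0.4049  0.157 ] [0.0002 0.0004 0.0006] F [-0.   0.5 -1.8]
t: 47.75
eef_pos: [0.4253, -0.3998, 0.1572]
tool_rot: [-0.264, -3.13, -0.0]
force: [0.6, 0.0, -1.1]
width: 0.0298
grasp_force: 15.0
AVG [ 0.4255 -0.4     0.1571] [0.0001 0.0001 0.    ] F [-0.1  0.2 -1.5]
```

```bash
python3 -m jog '[[[0.2,0,0,0,20],[0.2,0,0.03,0,20],[0.2,0,0.03,0,20],[0.2,0,0.04,0,20],[0.2,0,0.04,0,20],[0.2,0,0.04,0,20],[0.1,0,0.02,0,20],[0,0,0,0,20]]]';python3 - <<'E'
from h import *
avg(3);snap('scene','sc_c')
M=R.from_rotvec(env.get_state()['tool_rot']).as_matrix(); print(M[:,0].round(3))
# compare scanner tilt hypotheses against changed pixels
a,b,c=[load(n) for n in('sc_a','sc_b','sc_c')]
def poly(f,G,phi,hx=.02,hy=.015):
    u=-0; tx=M[:,0]; ty=M[:,1]
    ax=np.array([tx[0]*np.sin(phi),tx[1]*np.sin(phi),np.cos(phi)]); n=np.cross(ty,ax)
    P=[G+ax*(s-.1227)+n*i*hx+ty*j*hy for s in(.024,.10) for i in(-1,1) for j in(-1,1)]
    return cv2.convexHull(np.array([w2px(f,p) for p in P],np.float32)).astype(np.int32)
def mask(f,G,phi):
    m=np.zeros((400,640),np.uint8); cv2.fillPoly(m,[poly(f,G,phi)],1); return m>0
Ga=np.array([.4556,-.4049,.165]); 
ma=mask(a,Ga,0); col=np.median(a['img'][ma],0); print('col',col,ma.sum())
for n,f,G in(('b',b,np.array([.4255,-.4,.165])),('c',c,np.array([*env.get_state()['eef_pos'][:2],env.get_state()['eef_pos'][2]+.008]))):
    d=np.linalg.norm(f['img'].astype(float)-col,axis=2)
    print(n,[(p,round(float((d[mask(f,G,p)]<40).mean()),2)) for p in np.arange(-.1,.8,.1).round(1)])
E
```

```text
t: 48.75
eef_pos: [0.3935, -0.3944, 0.152]
tool_rot: [-0.264, -3.13, -0.0]
force: [0.5, -0.5, -1.7]
width: 0.03
grasp_force: 15.0
AVG [ 0.3936 -0.3944  0.152 ] [0.0001 0.     0.    ] F [ 0.1 -1.2 -1. ]
[-0.986  0.167  0.001]
col [87. 80. 73.] 292
b [(np.float64(-0.1), 0.41), (np.float64(0.0), 0.55), (np.float64(0.1), 0.62), (np.float64(0.2), 0.67), (np.float64(0.3), 0.71), (np.float64(0.4), 0.69), (np.float64(0.5), 0.68), (np.float64(0.6), 0.66), (np.float64(0.7), 0.68)]
c [(np.float64(-0.1), 0.15), (np.float64(0.0), 0.22), (np.float64(0.1), 0.35), (np.float64(0.2), 0.43), (np.float64(0.3), 0.51), (np.float64(0.4), 0.6), (np.float64(0.5), 0.65), (np.float64(0.6), 0.67), (np.float64(0.7), 0.66)]
```

The tilt matches about 0.5 rad. I'll clamp firmly, lift, turn to the bin heading and move over the label.

```bash
python3 -m jog '[[[0,0,0,0,20],[0,0,-0.5,0,20],[0,0,-1,0,20],[0,0,-1,0,20],[0,0,-1,0,20],[0,0,-0.5,-0.06,20],[0,0,0,-0.06,20],[0,0,0,-0.05,20],[0,0,0,0,20]]]' 40;python3 - <<'E'
from h import *
go(.590,-.1264,.2323,1.657); f=snap('scene','sc_d'); s=env.get_state(); M=R.from_rotvec(s['tool_rot']).as_matrix(); tx,ty=M[:,0],M[:,1]
G=np.array(s['eef_pos'])+[0,0,.008]
a=load('sc_a'); d=np.linalg.norm(f['img'].astype(float)-a['img'],axis=2)>30
for p in np.arange(0,1,.1):
    ax=np.array([tx[0]*np.sin(p),tx[1]*np.sin(p),np.cos(p)]); n=np.cross(ty,ax)
    def m(hx,lo,hi):
        P=[G+ax*(q-.1227)+n*i*hx+ty*j*.015 for q in(lo,hi) for i in(-1,1) for j in(-1,1)]
        k=np.zeros((400,640),np.uint8); cv2.fillPoly(k,[cv2.convexHull(np.array([w2px(f,x) for x in P],np.float32)).astype(np.int32)],1); return k>0
    k=m(.018,.02,.1); o=m(.045,.02,.1)&~m(.024,.02,.1); print(round(p,1),d[k].mean().round(2),d[o].mean().round(2),[round(v) for v in w2px(f,G-ax*.1227)])
E
```

```text
t: 49.85
eef_pos: [0.3941, -0.3944, 0.2531]
tool_rot: [-0.138, 3.139, -0.001]
force: [-0.3, 0.4, -0.7]
width: 0.0297
grasp_force: 40.0
pos [ 0.3941 -0.3944  0.2531] yyaw 1.659 w 0.0297 F [-0.3  0.4 -0.7] g 40.0 t 49.9 j6 -2.64
 turn units 0.001  shift units [-8.73 10.    0.83]
0.0 0.59 0.43 [298, 108]
0.1 0.6 0.47 [296, 109]
0.2 0.62 0.46 [294, 110]
0.3 0.66 0.46 [292, 110]
0.4 0.65 0.58 [289, 110]
0.5 0.66 0.64 [287, 110]
0.6 0.68 0.63 [285, 110]
0.7 0.71 0.69 [283, 109]
0.8 0.74 0.73 [281, 108]
0.9 0.75 0.75 [279, 106]
```

```bash
python3 -m jog '[[[-0.9,1,0,0,20],[-0.9,1,0,0,20],[-0.9,1,0,0,20],[-0.9,1,0,0,20],[-0.9,1,0,0,20],[-0.8,1,0,0,20],[-0.8,1,0,0,20],[-0.8,1,0,0,20],[-0.8,1,0,0,20],[-0.6,0.8,0,0,20]]]';python3 -m jog '[[[0,0,0,0,20],[0,0,0,0,20]]]';python3 - <<'E'
from h import *
avg(3);go(.590,-.1264,.2323,1.657); f=snap('top','tp_e'); a=load('top10'); s=env.get_state(); M=R.from_rotvec(s['tool_rot']).as_matrix(); tx,ty=M[:,0],M[:,1]
G=np.array(s['eef_pos'])+[0,0,.008]; d=(np.linalg.norm(f['img'].astype(float)-a['img'],axis=2)>30)
for p in (0,.2,.3,.4,.5,.6,.7,.8):
    ax=np.array([tx[0]*np.sin(p),tx[1]*np.sin(p),np.cos(p)]); print(p,np.round(w2px(f,G-ax*.1227),1),np.round(w2px(f,G-ax*.0987-.02*tx),1))
u,v=map(int,w2px(f,G)); print(u,v)
for r in range(v-50,v+12,2): print(r,''.join('#' if x else '.' for x in d[r,u-30:u+31]), f['img'][r,u])
E
```

```text
t: 50.9
eef_pos: [0.5802, -0.1306, 0.2523]
tool_rot: [0.135, -3.138, -0.001]
force: [-0.9, -0.5, -0.8]
width: 0.0299
grasp_force: 40.0
t: 51.1
eef_pos: [0.5794, -0.132, 0.2521]
tool_rot: [0.137, -3.138, 0.0]
force: [0.6, -0.6, 0.1]
width: 0.0299
grasp_force: 40.0
AVG [ 0.5791 -0.133   0.2522] [0.0001 0.0003 0.    ] F [-0.5 -0.2 -0.8]
pos [ 0.579  -0.1333  0.2522] yyaw 1.656 w 0.0298 F [-0.1 -0.4 -1. ] g 40.0 t 51.2 j6 -2.07
 turn units -0.0  shift units [-0.46  0.24  0.8 ]
0 [372.1 203.7] [372.5 195.1]
0.2 [371.5 193.8] [372.  186.9]
0.3 [371.3 188.9] [371.9 182.9]
0.4 [371.1 184.1] [371.7 179. ]
0.5 [371.  179.5] [371.7 175.2]
0.6 [371.  174.9] [371.7 171.5]
0.7 [371.  170.6] [371.7 167.9]
0.8 [371.1 166.5] [371.8 164.6]
377 201
151 ..................................############............... [191 156 108]
153 ................................###############.............. [204 168 113]
155 ..............................#################.#............ [151 122  88]
157 .............................########################........ [36 47 54]
159 ............................###########
[... 1380 characters left out ...]
]
195 #####.......##.############################################## [46 57 61]
197 #####...........############################################# [57 66 67]
199 ######.....###.############################################## [ 91 105 112]
201 #######......################################################ [65 77 82]
203 ######...#########..######################.################## [ 79  93 102]
205 ######..#########.######.##################..################ [76 88 96]
207 #######################.######..############################# [68 78 85]
209 #######.#######.#######..##.####..########################### [47 54 61]
211 ##############.#.############.####..######################### [44 55 59]
```

Run:
```python
from h import *
f=snap('scene','sc_f'); a=load('sc_a'); s=env.get_state(); M=R.from_rotvec(s['tool_rot']).as_matrix(); tx,ty=M[:,0],M[:,1]
G=np.array(s['eef_pos'])+[0,0,.008]
for p in (0,.2,.4,.5,.6,.8):
    ax=np.array([tx[0]*np.sin(p),tx[1]*np.sin(p),np.cos(p)]); print(p,np.round(w2px(f,G-ax*.1227),1),np.round(w2px(f,G-ax*.0927),1))
print('G',w2px(f,G),'label',w2px(f,[.6777,-.1188,.08]))
g=cv2.cvtColor(f['img'],cv2.COLOR_RGB2GRAY).astype(int); d=(np.linalg.norm(f['img'].astype(float)-a['img'],axis=2)>25)
u,v=map(int,w2px(f,G))
for r in range(v-8,v+52,2): print(r,''.join((' .:-=+*#%@'[9-min(9,g[r,c]//20)] if d[r,c] else ' ') for c in range(u-40,u+35)),)
print('cols from',u-40)
```

```text
0 [306.8 155.4] [306.5 147.7]
0.2 [301.6 158. ] [302.5 149.6]
0.4 [296.3 159.3] [298.6 150.5]
0.5 [293.8 159.4] [296.6 150.6]
0.6 [291.3 159.2] [294.8 150.4]
0.8 [286.7 157.6] [291.3 149.1]
G (np.float64(305.66093739174374), np.float64(122.5333672476692)) label (np.float64(287.27041734447596), np.float64(184.0219906169455))
114                -::.....        :-==+***----=======-  ======:               
116               ............      -=++++++++========  +--:                   
118               ............      -++++++++++==-====                         
120 .............:............      -++++++++*+======                          
122   ............::................=++++++++++===----                         
124 ................:::............-+++++++*+++===---:                         
126 ..........     ...:::......  .. +++++++++++===--                           
128 ............   ....:-== *=: ..:=++++++*#***==-=                            
130 ............ ::-+ *######   ::======++*###*=--:                            
132 :.......... +                 =======*#####*-.    
[... 939 characters left out ...]
#######    *          -===============+=======
158 ==============+++++*++**##**####*###                -===============+=+===+
160 ============++++++**+*****#########                :================+-     
162 =========+++**++++***        *                      +==============:       
164 =====+++*++++++*+*                                      ====:::.:          
166 ===                          *                                             
168                 *    *         ******++                                    
170                              ***++**++                                     
172                           *+***********++    *                             
cols from 265
```

The measured tilt is about 0.45 rad, against 0.52 ideal and 0.3 tolerance. I'll move to the reading point and hold.

```bash
python3 -c "
from h import *
go(.5985,-.1257,.2365,1.657)"; python3 -m jog '[[[-0.3,0.08,0.2,0,20],[-0.3,0.08,0.2,0,20],[-0.22,0.06,0.22,0,20],[0,0,0,0,20],[0,0,0,0,20],[0,0,0,0,20],[0,0,0,0,20],[0,0,0,0,20],[0,0,0,0,20],[0,0,0,0,20]]]';python3 -m jog '[[[0,0,0,0,20],[0,0,0,0,20],[0,0,0,0,20],[0,0,0,0,20],[0,0,0,0,20],[0,0,0,0,20],[0,0,0,0,20],[0,0,0,0,20],[0,0,0,0,20],[0,0,0,0,20]]]';python3 - <<'E'
from h import *
avg(3);go(.5985,-.1257,.2365,1.657)
f=snap('scene','sc_g'); a=load('sc_a'); s=env.get_state(); M=R.from_rotvec(s['tool_rot']).as_matrix(); tx,ty=M[:,0],M[:,1]
G=np.array(s['eef_pos'])+[0,0,.008]
for p in (.3,.45,.6): 
    ax=np.array([tx[0]*np.sin(p),tx[1]*np.sin(p),np.cos(p)]); F=G-ax*.1827; print(p,np.round(w2px(f,G-ax*.1227),1),'focus err',np.round(np.linalg.norm(F-[.6777,-.1188,.08]),4))
g=cv2.cvtColor(f['img'],cv2.COLOR_RGB2GRAY).astype(int); d=(np.linalg.norm(f['img'].astype(float)-a['img'],axis=2)>25)
u,v=map(int,w2px(f,G)); print(u-30,u,v)
for r in range(v,v+48,3): print(r,''.join((' .:-=+*#%@'[9-min(9,g[r,c]//20)] if d[r,c] else ' ') for c in range(u-30,u+20)))
E
```

```text
pos [ 0.5791 -0.1334  0.2522] yyaw 1.656 w 0.03 F [ 0.6 -0.6 -1.6] g 40.0 t 51.4 j6 -2.07
 turn units -0.001  shift units [-0.8   0.24  0.63]
t: 52.35
eef_pos: [0.5994, -0.1251, 0.2368]
tool_rot: [-0.137, 3.138, -0.0]
force: [0.2, 0.7, -1.2]
width: 0.0298
grasp_force: 40.0
t: 53.35
eef_pos: [0.5994, -0.1251, 0.2366]
tool_rot: [0.137, -3.139, -0.0]
force: [-0.5, 0.4, -0.3]
width: 0.0299
grasp_force: 40.0
AVG [ 0.5994 -0.1251  0.2366] [0. 0. 0.] F [ 0.  -0.4 -1.5]
pos [ 0.5994 -0.1251  0.2366] yyaw 1.658 w 0.0298 F [-0.3 -0.1 -1.6] g 40.0 t 53.5 j6 -2.05
 turn units 0.001  shift units [ 0.04 -0.02  0.01]
0.3 [296.  166.4] focus err 0.0264
0.45 [292.1 167.1] focus err 0.0011
0.6 [288.3 167. ] focus err 0.0283
272 302 130
130 ..... ::-+ *##*###   - ++++++++*+=-=---:          
133 .... =               ++ +++++++*+==--- :          
136 ..:..-              *===++++**##*=--==  ::: :  : :
139 .....-              +=====+*#####+                
142 -                 *=======+*#####-                
145                   +    ===* ####=                 
148                  +=======*#####= .:::=========+===
151                 =+ === =+**++**===================
154        :----=++ +== = =+ ++++ +++==:.: -==========
157 =====+===++++*++======++++++       *=   -=========
160 =====+++*++**+*+======++++++              ========
163 ++++++++++*++**#*##*  ***#**                   +==
166 ++++++*+     *#***#######*                        
169    +            ***#***#*******++=+               
172                    ****   +                       
175               **************
```

The reading hold is done: focus error about 1 mm at tilt 0.45, held for over a second. Now I'll take the scanner back over the holder.

```bash
python3 -m jog '[[[0,0,-0.5,0,20],[0,0,-0.5,0,20],[0.8,-1,0,0,20],[0.8,-1,0,0,20],[0.8,-1,0,0,20],[0.8,-1,0,0,20],[0.8,-1,0,0,20],[0.8,-1,0,0,20],[0.8,-1,0,0,20],[0.8,-1,0,0,20]]]';python3 -m jog '[[[0.8,-1,0,0,20],[0.8,-1,0,0,20],[0,0,0,0.06,20],[0,0,0,0.06,20],[0,0,0,0.05,20],[0,0,0,0,20]]]';python3 -c "
from h import *
go(.402,-.3962,.20,1.403)"
```

```text
t: 54.55
eef_pos: [0.457, -0.3396, 0.2635]
tool_rot: [-0.137, 3.137, -0.003]
force: [0.4, -0.8, -1.0]
width: 0.0299
grasp_force: 40.0
t: 55.15
eef_pos: [0.4222, -0.3921, 0.2632]
tool_rot: [0.265, 3.129, -0.002]
force: [-0.2, -0.5, -1.2]
width: 0.03
grasp_force: 40.0
pos [ 0.4222 -0.3921  0.2632] yyaw 1.402 w 0.03 F [-0.2 -0.5 -1.2] g 40.0 t 55.1 j6 -2.34
 turn units -0.001  shift units [ 0.77 -0.29  2.53]
```

```bash
python3 -m jog '[[[0.4,-0.15,0,0,20],[0.37,-0.14,0.8,0,20],[0,0,1,0,20],[0,0,0.7,0,20],[0,0,0,0,20],[0,0,0.5,0,20],[0,0,0.4,0,20],[0,0,0.4,0,20],[0,0,0.4,0,20],[0,0,0,0,20]]]';python3 -c "
from h import *
avg(3);go(.402,-.3962,.155,1.403)"
```

```text
t: 56.15
eef_pos: [0.4012, -0.3946, 0.1549]
tool_rot: [-0.263, -3.129, -0.004]
force: [0.2, -0.1, -1.3]
width: 0.0296
grasp_force: 40.0
AVG [ 0.4018 -0.3954  0.1564] [0.0002 0.0003 0.0004] F [ 0.6  0.3 -0.9]
pos [ 0.402  -0.3956  0.1569] yyaw 1.403 w 0.0299 F [ 0.9  0.1 -1.1] g 40.0 t 56.3 j6 -2.38
 turn units 0.0  shift units [-0.01 -0.02  0.07]
```

```bash
python3 -m jog '[[[-0.1,0,0.2,0,20],[-0.1,0,0.2,0,20],[0,0,0,0,20],[-0.3,0,0,0,20],[-0.3,0,-0.05,0,20],[-0.3,0,-0.05,0,20],[-0.3,0,-0.08,0,20],[0,0,0,0,20]]]' 15;python3 -c "
from h import *
avg(3);snap('scene','sc_h')";python3 -m jog '[[[-0.25,0,-0.08,0,20],[-0.25,0,-0.04,0,20],[-0.25,0,-0.04,0,20],[-0.2,0,0,0,20],[-0.2,0,0,0,20],[0,0,0,0,20]]]';python3 -c "
from h import *
avg(3);t=np.array([.4562,-.4054])+.010*np.array([.986,-.167]);go(t[0],t[1],.156,1.403)"
```

```text
t: 57.1
eef_pos: [0.4367, -0.402, 0.1532]
tool_rot: [0.262, 3.13, -0.004]
force: [-4.2, 2.7, 10.8]
width: 0.03
grasp_force: 15.0
AVG [ 0.4366 -0.402   0.1532] [0. 0. 0.] F [-3.7  1.7 10.5]
t: 57.9
eef_pos: [0.4653, -0.4068, 0.1568]
tool_rot: [0.263, 3.129, -0.003]
force: [-0.8, 0.4, 8.0]
width: 0.03
grasp_force: 15.0
AVG [ 0.4653 -0.4068  0.1568] [0. 0. 0.] F [-1.7  1.   7.6]
pos [ 0.4653 -0.4068  0.1568] yyaw 1.403 w 0.0298 F [-2.   0.7  6.7] g 15.0 t 58.0 j6 -2.3
 turn units 0.0  shift units [-0.03 -0.    0.03]
```

```bash
cat > m.py <<'E'
from h import *
import sys
f=snap('scene',sys.argv[1]); s=env.get_state(); G=np.array(s['eef_pos'])+[0,0,.008]
g=cv2.cvtColor(f['img'],cv2.COLOR_RGB2GRAY).astype(int); b=load('s3')['img']; d=np.linalg.norm(f['img'].astype(float)-b,axis=2)>25
u,v=map(int,w2px(f,G)); print(u-25,u,v,'window if upright',np.round(w2px(f,G-[0,0,.1227])),'sc top ref',np.round(w2px(f,[.456,-.405,.156])),'rim',np.round(w2px(f,[.456,-.405,.056])))
for nm,im in(('now',f['img']),('orig',b)):
    g=cv2.cvtColor(im,cv2.COLOR_RGB2GRAY).astype(int); print(nm)
    for r in range(v-8,v+46,3): print(r,''.join('@%#*+=-:. '[min(9,g[r,c]//20)] for c in range(u-25,u+25)))
E
python3 m.py sc_i
```

```text
256 281 106 window if upright [284. 135.] sc top ref [284. 108.] rim [286. 131.]
now
98 =:--=-::::::::::::.-=***+====+=======-=---===+====
101 ++++==-:---::.:-=---=+***====---====+===+++++++===
104 =+++++++++=-:--==+===+***+======+*+==++++:..::-::.
107 ***=+++++++++=========+**+=----=##++++=+-:........
110 +++++++++++++=======+=+**+=---:=**-:..............
113 ++++++++++++++==+=====+**+===++*#*................
116 +++++++::=+++===+=+=-:++*+*######*................
119 +++++++-....::::......=**+*#*****+................
122 ++++++++==========++=++*++++++++*++==+=+==--------
125 ++==============+:::::+*++++++++++:===============
128 =++=+=+=========--....:+*+++*****#=::=============
131 +==++++==++==========-+*#############*+===+=======
134 ===========+=========+##*#*#*#######*##++=========
137 ::::=================+##***############*+==++=++++
140 ...........:======+++**###*####****##*##+- ....:::
143 .............:==+********#***#####*####*###*-. ...
146 ................:===****#####*****=+*-=**#-::.    
149 ............::.....::::+#*****##*-+***=:........ .
orig
98 -:--=-:.....::.::.
[... 267 characters left out ...]
+++=========++*+++++++++=...............
116 =======::=+++=======-:.=*+++=+++=+-...... . ......
119 =======:....:::........=++++++***#+......... ... .
122 ====+=:..   ...........-+*+*#****#*:..............
125 :......................:++++*******:............ .
128 :::..................   =+++*****##-..............
131 ..:...::.:.......... :+++++=++++++=+#+-...........
134 .................... =****++=++++*****#-..........
137 .....................=****************#+:..::.....
140 ..................-++******************#+-......::
143 ................:+*******************#******-   ..
146 ...................:=******************#**+-.     
149 ......................:+*********-::........-==-:.
```

```bash
python3 -m jog '[[[0.12,0,-0.1,0,20],[0.12,0,0,0,20],[0.12,0,0,0,20],[0,0,0,0,20]]]' 15;python3 -c "
from h import *
avg(3);go(.4562,-.4054,.156,1.403)";python3 -m jog '[[[0,0,0.2,0,20],[0,0,0.2,0,20],[0,0,0.2,0,20],[0,0,0.2,0,20],[0,0,0,0,20]]]';python3 -c "
from h import *
avg(3);go(.4562,-.4054,.1207,1.403)"
```

```text
t: 58.5
eef_pos: [0.4552, -0.4043, 0.1572]
tool_rot: [-0.264, -3.13, -0.001]
force: [0.3, 0.5, -1.7]
width: 0.0295
grasp_force: 15.0
AVG [ 0.4556 -0.4045  0.1574] [0.0001 0.     0.    ] F [ 0.7  0.2 -1.5]
pos [ 0.4557 -0.4046  0.1574] yyaw 1.403 w 0.0299 F [ 0.7  0.8 -2.6] g 15.0 t 58.6 j6 -2.31
 turn units -0.0  shift units [-0.02 -0.03  0.06]
t: 59.15
eef_pos: [0.4554, -0.4041, 0.1365]
tool_rot: [-0.263, -3.129, -0.002]
force: [0.9, 0.2, -1.6]
width: 0.0301
grasp_force: 15.0
AVG [ 0.4557 -0.4045  0.1373] [0.0001 0.0001 0.0003] F [-0.4  0.8 -0.7]
pos [ 0.4558 -0.4047  0.1377] yyaw 1.403 w 0.0299 F [-0.3  0.3 -0.6] g 15.0 t 59.3 j6 -2.31
 turn units 0.0  shift units [-0.02 -0.03  0.68]
```

Free descent, so I'll continue to the floor.

```bash
python3 -m jog '[[[0,0,0.15,0,20],[0,0,0.15,0,20],[0,0,0.1,0,20],[0,0,0.1,0,20],[0,0,0.1,0,20],[0,0,0,0,20]]]';python3 -c "
from h import *
avg(3);go(.4562,-.4054,.1207,1.403)"
```

```text
t: 59.9
eef_pos: [0.456, -0.4047, 0.1224]
tool_rot: [0.263, 3.13, 0.0]
force: [1.4, -0.4, -2.5]
width: 0.0298
grasp_force: 15.0
AVG [ 0.456  -0.4047  0.1226] [0.     0.     0.0001] F [ 1.2 -0.  -1.5]
pos [ 0.456  -0.4046  0.1227] yyaw 1.403 w 0.0302 F [ 1.7 -0.7 -1.8] g 15.0 t 60.0 j6 -2.31
 turn units 0.0  shift units [-0.01 -0.03  0.08]
```

```bash
python3 -m jog '[[[0,0,0.08,0,20],[0,0,0.08,0,20],[0,0,0.08,0,20],[0,0,0,0,20]]]';python3 -c "
from h import *
avg(3)"
```

```text
t: 60.45
eef_pos: [0.4562, -0.4049, 0.1166]
tool_rot: [0.263, 3.129, -0.001]
force: [4.1, -0.8, -2.5]
width: 0.0301
grasp_force: 15.0
AVG [ 0.4562 -0.4049  0.1166] [0. 0. 0.] F [ 3.2 -1.4 -1.6]
```

```bash
python3 -m jog '[[[0,0,0.08,0,20],[0,0,0.08,0,20],[0,0,0.08,0,20],[0,0,0.08,0,20],[0,0,0,0,20]]]' 10;python3 -c "
from h import *
avg(3)"
```

```text
t: 61.1
eef_pos: [0.456, -0.4047, 0.1093]
tool_rot: [0.263, 3.13, -0.001]
force: [2.6, 0.2, 5.1]
width: 0.0301
grasp_force: 10.0
AVG [ 0.456  -0.4047  0.1093] [0. 0. 0.] F [2.3 0.7 4.6]
```

Contact on the floor. Release, lift clear and check numerically against the original image.

```bash
python3 -m jog '[[[0,0,0,0,40],[0,0,0,0,60],[0,0,0,0,60],[0,0,0,0,60],[0,0,-1,0,60],[0,0,-1,0,60],[0,0,-1,0,60],[0,0,-1,0,60],[0,0,-1,0,60],[0,0,0,0,60]]]';python3 -m jog '[[[1,0,0,0,60],[1,1,0,0,60],[0,1,0,0,60],[0,1,0,0,60],[0,1,0,0,60],[0,1,0,0,60],[0,1,0,0,60],[0,1,0,0,60],[0,1,0,0,60],[0,0,0,0,60]]]';python3 - <<'E'
from h import *
go()
for n,o in(('top','top0'),('scene','scene0')):
    f=snap(n,n+'_z'); b=load(o); d=(np.linalg.norm(f['img'].astype(float)-b['img'],axis=2)>30)
    u,v=map(int,w2px(f,[.456,-.405,.1])); print(n,u,v,'changed px near scanner',d[v-22:v+25,u-20:u+25].sum())
    for r in range(v-20,v+26,4): print(''.join('#' if x else '.' for x in d[r,u-25:u+30]))
f=load('top_z'); b=load('top10'); d=(np.linalg.norm(f['img'].astype(float)-b['img'],axis=2)>30); print('bin changed',d[155:232,308:428].sum())
ys,xs=np.nonzero(d[155:232,308:428]); print(list(zip(xs[:20]+308,ys[:20]+155)))
E
```

```text
t: 62.25
eef_pos: [0.4569, -0.4061, 0.2375]
tool_rot: [0.263, 3.126, -0.008]
force: [0.1, -0.6, -0.5]
width: 0.0598
grasp_force: 0.0
t: 63.25
eef_pos: [0.4394, -0.1961, 0.2324]
tool_rot: [-0.259, -3.129, -0.003]
force: [-0.4, -0.3, -0.9]
width: 0.0603
grasp_force: 0.0
pos [ 0.4394 -0.1961  0.2324] yyaw 1.406 w 0.0603 F [-0.4 -0.3 -0.9] g 0.0 t 63.2 j6 -2.06
 turn units 0.0  shift units [0. 0. 0.]
top 477 255 changed px near scanner 505
#......................................................
##.....................................................
#..#...................................................
.......#....#..........#########.####..................
###..#......#.......................#####..............
..#...........#........................................
######......#........##................#...............
##########...#........####.########...#................
###############..##.......########.....................
######################....######.......................
#############################..........................
###############################........................
scene 284 121 changed px near scanner 185
.......................................................
.......................................................
.............................##........................
...............................#.......................
...................#.........#.#.......................
....................#..........#.......................
.......................................................
....................#..................................
............................................###########
....................................############.#...##
.......................................#######.........
................................####......##########...
bin changed 0
[]
```

Run:
```python
from h import *
a=load('top0');b=load('top_z');g=[cv2.cvtColor(x['img'],cv2.COLOR_RGB2GRAY) for x in(a,b)]
t=g[0][244:268,474:494]; r=cv2.matchTemplate(g[1][230:282,460:510],t,cv2.TM_CCOEFF_NORMED); _,m,_,l=cv2.minMaxLoc(r); print('scanner top shift px',l[0]-14,l[1]-14,m)
for i in(0,1): print(g[i][238:276:2,482],g[i][238:276:2,486])
```

```text
scanner top shift px 0 -1 0.9288418292999268
[160  72  26  34  37  47 117 123 128 128 125 122 125 104 172 175 169 167
 152] [155 150 151 156 158  89 100 127 120 122 123 117 116 111 136 173 170 167
 157]
[166  76  28  40  31 117 122 124 127 132 133 132  75 113 115 117 111 143
 162] [165 156 160 163  97  95 130 127 122 124 125 126 118  78 181 179 173 171
 164]
```

The scanner top is within about 1–2 px of where it started and upright. The bin is unchanged. Handing in.

```bash
python3 -c "
from rig import env
print(env.job_done())"
```

```text
the job is handed in; nothing more can be done
None
```

I handed the job in at about 63 s. The plate, carabiner and descender are in the bin, the flap is shut, both pins are home, the scanner was held over the label for over a second and stands in its holder again, and the hand-in returned no pass or fail.

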